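# Empty the scrap tubs, shut the caddy, dock the turner

### The arm

A 7-joint arm with a two-finger parallel gripper is mounted at the origin on the work surface. World frame = base frame: x ahead of the robot, y to its left, z up, the work surface at z = 0. Lengths are in m, angles in rad, forces in N, time in s.
With the tool pointing down it reaches from about 0.425 to 1.025 m from the base axis. Payload 9.4 kg.
Tool frame: the origin (TCP) lies at the centre of the arm's flange, where the gripper is bolted on; the fingertips stand 186 mm ahead of it and the grasp point (between the pads) lies 167 mm ahead of it; z points along the fingers, y is the line along which they close (so a half turn about z gives the same grasp; the last joint's range is limited). The gripper opens to 93 mm and grips with 3 to 60 N. Pads are 15 mm wide; open, the fingers measure 128 mm over their backs; the gripper's body (75 mm by 188 mm) begins 65 mm behind the grasp point.
Start: joints at [1.12, 0.599, -0.003, 1.599, 0.002, 0.943, -0.08], TCP at [0.265, -0.675, 0.405] pointing down, gripper open.
Joint ranges: [-2.57, 2.57], [-0.35, 1.97], [-1.29, 1.29], [0.11, 2.56], [-1.05, 4.19], [0.11, 1.86], [-2.63, 2.63]. Speed limits (rad/s): [2.22, 2.22, 3.01, 3.01, 3.14, 3.14, 3.14].

### API

Orientations are given as a 3x3 rotation matrix whose columns are the frame's x, y, z axes.
In Python, from rig import r gives the robot as it stands.
- The arm moves only by the tool play_rows, never from a script. Its argument "commands" is a list of rows, each a list of 6 numbers: the shift along the world's x, y, z in units of 25 mm (1.0 is 25 mm), then the turn, a rotation vector about the world's x, y, z in units of 6 degrees (1.0 is 6 degrees). A call has 1 to 12 rows; each row shifts and turns the commanded pose from where the row before left it; what a row does not reach is not made up. A row lasts 1/10 s, in which the tool goes at most 50 mm and 8.59 degrees, less where a joint would pass 70% of its speed; a pose out of reach is approached as far as the arm can. A call with a number of a shift or a turn outside -1 to 1 is refused whole. A call with a gripper value outside its range is refused whole. "fingers" is the opening, from -1 (shut) to 1 (fully open), set as the call begins (left out, the last holds). The fingers move at their own pace and stop on an object; "squeeze" is the grip in N (left out, the last holds). Time passes only in rows, so rows that do not move let the fingers close. It gives the time, the measured TCP pose, the force, the opening and the grip force at its end, in the units of the state.
- r.get_obs(): the state, without advancing time (a new reading comes with each control period).
- r.camera(name): name is "scene" or "side" or "wrist"; returns the picture (400x640x3 uint8, red, green, blue); there is no depth.
- r.camera_info(name): a dict with "fx", "fy", "cx", "cy" (pixels), "origin" and "orientation" of the camera in the world. Camera axes: x right, y down, z forward; pixel columns grow to the right and rows downward; lengths in m; the calibration is good to about 2 mm. A picture is of the moment at which its call begins: read the wrist's pose just before it. camera_info takes no time and is no camera call; for the wrist camera it gives the pose at the moment of the call.
- r.job_done(): hands the job in; it is judged then, once.
The state is a dict: "clock": time; "joint_pos": joint angles; "qd": joint speeds; "tau": joint torques, N m; "ee_pos": TCP position; "ee_rot": TCP orientation; "ft_force": force on the tool from outside, world axes, zero at the start; "wrist_torque": the same for the moment, N m; "finger_gap": opening from 0.0 (shut) to 1.0 (fully open); "grip_force": force on a finger pad.
Only numpy, scipy, OpenCV 4.12 (cv2) and the standard library are available. Lean on these libraries where they do the work, as an engineer would, in place of code of your own. Each camera call takes 0.05 s, during which the arm holds its last target. There are 200 camera calls.

### The job

Clear up after cooking: tip the scraps out of every orange tub that holds any into the open scraps caddy (tip them out, do not pick them out of a standing tub; a scrap that lands elsewhere may be picked up), and stand the tubs back upright on the blue platter. Once every scrap is in, push the caddy's lid shut until it snaps onto its catch. Also slide the turner blade-first into the slot of the bamboo dock as far as it goes, and leave the toothpick holder standing where it is.

Things in the scene. Friction and masses are not known exactly. Their poses are not given: they have to be found in the camera images.
- tub1: orange tub, one of 3 alike, rim 138 (x) x 110 (y), 65 tall, walls 4 mm; z up. Origin on underside, 65 mm inside the +x face. The -x wall slopes out 40 deg as a pour lip (rim at x -73). Over the +x wall a grip tab 10 (x) x 56 (y) mm, 60 to 110 mm above the underside, mid-plane x +60. 160 g. Starts on the platter, tab to the right (-y); holds 0-3 scraps; empties tipped 90 deg
- tub2: orange tub, one of 3 alike, rim 138 (x) x 110 (y), 65 tall, walls 4 mm; z up. Origin on underside, 65 mm inside the +x face. The -x wall slopes out 40 deg as a pour lip (rim at x -73). Over the +x wall a grip tab 10 (x) x 56 (y) mm, 60 to 110 mm above the underside, mid-plane x +60. 160 g. Starts on the platter, tab to the right (-y); holds 0-3 scraps; empties tipped 90 deg
- tub3: orange tub, one of 3 alike, rim 138 (x) x 110 (y), 65 tall, walls 4 mm; z up. Origin on underside, 65 mm inside the +x face. The -x wall slopes out 40 deg as a pour lip (rim at x -73). Over the +x wall a grip tab 10 (x) x 56 (y) mm, 60 to 110 mm above the underside, mid-plane x +60. 160 g. Starts on the platter, tab to the right (-y); holds 0-3 scraps; empties tipped 90 deg
- cob1a: one corn-cob end that starts in tub1 (may be absent): pale rounded stub 58 mm long, 30 mm thick; origin at its centre, long axis its own y, about 30 g
- cob1b: another corn-cob end that starts in tub1 (may be absent): pale rounded stub 58 mm long, 30 mm thick; origin at its centre, long axis its own y, about 30 g
- stone1: avocado stone that starts in tub1 (may be absent): brown ball 32 mm across, origin at its centre, about 25 g
- cob2a: one corn-cob end that starts in tub2 (may be absent): pale rounded stub 58 mm long, 30 mm thick; origin at its centre, long axis its own y, about 30 g
- cob2b: another corn-cob end that starts in tub2 (may be absent): pale rounded stub 58 mm long, 30 mm thick; origin at its centre, long axis its own y, about 30 g
- stone2: avocado stone that starts in tub2 (may be absent): brown ball 32 mm across, origin at its centre, about 25 g
- cob3a: one corn-cob end that starts in tub3 (may be absent): pale rounded stub 58 mm long, 30 mm thick; origin at its centre, long axis its own y, about 30 g
- cob3b: another corn-cob end that starts in tub3 (may be absent): pale rounded stub 58 mm long, 30 mm thick; origin at its centre, long axis its own y, about 30 g
- stone3: avocado stone that starts in tub3 (may be absent): brown ball 32 mm across, origin at its centre, about 25 g
- platter: blue melamine platter fixed on the counter, 250 (x) x 320 (y) x 6 mm, origin at the centre of its underside; its top is 6 mm up
- caddy: grey plastic food-scraps caddy fixed on the counter: open box 240 (x) x 200 (y) x 120 mm tall, walls and floor 6 mm, origin at the centre of its underside. Hinged lid on its -y (outer, right) rim, standing open at the start
- lid (a joint): angle of the caddy lid, rad: 0 shut and caught, 1.57 upright, 1.75 fully open. Stiff hinge (0.24 N m): it stays where it is left. A sprung roller catch resists from about 0.07 rad down; about 5 to 12 N pressing down near the free edge snaps it past, to 0
- lid_hinge (a point): middle of the hinge axis of the lid, on the caddy's -y top edge, 120 mm above the counter; the axis runs along the caddy's x
- lid_edge (a point): middle of the lid's free edge, on its upper/outer face, 200 mm from the hinge axis. The lid is a panel 240 (along the hinge) x 206 x 8 mm; shut, it lies flat on the caddy with its upper face 128 mm above the counter; open, this face looks to -y, away from the caddy's mouth
- turner: flat kitchen turner lying on the counter: steel blade 85 x 72 x 4 mm (own +x end) and dark wooden handle 110 x 22 x 20 mm (own -x side). Origin on the underside where blade meets handle; undersides of blade and handle are in one plane. Grip the handle across its width about 25 mm behind the origin. 140 g, balance point about 13 mm along the blade
- turner_tip (a point): middle of the blade's leading edge, 85 mm ahead (+x) of the turner's origin, 2 mm above its underside
- dock_slot (a point): bamboo dock block fixed on the counter, 95 (x) x 130 (y) x 58 mm tall, with one level letterbox slot in its front face (looking to its own -x) for the turner's blade. This point: centre of the slot's mouth, 35 mm above the counter; slot 84 mm wide (y), 10 mm high, 80 mm deep along +x; the rear 35 mm of it is open above (a window in the block's top)
- toothpicks: bamboo toothpick holder, 42 mm across, 68 mm tall with its picks, loose, between platter and dock; origin at the centre of its underside
There are look-alikes about, which are no part of the job. What is shaped like the cob3b but yellow is not meant.

How it is judged:
On the way, in this order (a step that is already met when the one before it is completed fails the run):
1. every scrap is inside the caddy, lid still open (x of cob1a in the frame of caddy between -0.12 and 0.12 m and y of cob1a in the frame of caddy between -0.1 and 0.1 m and z of each of cob1a, cob1b, stone1, cob2a, cob2b, stone2, cob3a, cob3b, stone3 in the frame of caddy below 0.115 m and x of cob1b in the frame of caddy between -0.12 and 0.12 m and y of cob1b in the frame of caddy between -0.1 and 0.1 m and x of stone1 in the frame of caddy between -0.12 and 0.12 m and y of stone1 in the frame of caddy between -0.1 and 0.1 m and x of cob2a in the frame of caddy between -0.12 and 0.12 m and y of cob2a in the frame of caddy between -0.1 and 0.1 m and x of cob2b in the frame of caddy between -0.12 and 0.12 m and y of cob2b in the frame of caddy between -0.1 and 0.1 m and x of stone2 in the frame of caddy between -0.12 and 0.12 m and y of stone2 in the frame of caddy between -0.1 and 0.1 m and x of cob3a in the frame of caddy between -0.12 and 0.12 m and y of cob3a in the frame of caddy between -0.1 and 0.1 m and x of cob3b in the frame of caddy between -0.12 and 0.12 m and y of cob3b in the frame of caddy between -0.1 and 0.1 m and x of stone3 in the frame of caddy between -0.12 and 0.12 m and y of stone3 in the frame of caddy between -0.1 and 0.1 m and value of joint lid above 0.3 rad), for 0.2 s.
2. then the lid is shut on its catch (value of joint lid below 0.03 rad), for 0.2 s.
At the end, for the whole second after the job is handed in: Every scrap inside the caddy below its rim; lid shut on its catch (under 0.03 rad); all tubs upright (0.12 rad), at rest on the platter, origins within 110 mm (x), 130 mm (y) of its centre; turner blade at least 62 mm deep in the slot, central within 15 mm, at rest (x of cob1a in the frame of caddy between -0.12 and 0.12 m and y of cob1a in the frame of caddy between -0.1 and 0.1 m and z of each of cob1a, cob1b, stone1, cob2a, cob2b, stone2, cob3a, cob3b, stone3 in the frame of caddy below 0.115 m and x of cob1b in the frame of caddy between -0.12 and 0.12 m and y of cob1b in the frame of caddy between -0.1 and 0.1 m and x of stone1 in the frame of caddy between -0.12 and 0.12 m and y of stone1 in the frame of caddy between -0.1 and 0.1 m and x of cob2a in the frame of caddy between -0.12 and 0.12 m and y of cob2a in the frame of caddy between -0.1 and 0.1 m and x of cob2b in the frame of caddy between -0.12 and 0.12 m and y of cob2b in the frame of caddy between -0.1 and 0.1 m and x of stone2 in the frame of caddy between -0.12 and 0.12 m and y of stone2 in the frame of caddy between -0.1 and 0.1 m and x of cob3a in the frame of caddy between -0.12 and 0.12 m and y of cob3a in the frame of caddy between -0.1 and 0.1 m and x of cob3b in the frame of caddy between -0.12 and 0.12 m and y of cob3b in the frame of caddy between -0.1 and 0.1 m and x of stone3 in the frame of caddy between -0.12 and 0.12 m and y of stone3 in the frame of caddy between -0.1 and 0.1 m and angle between each of tub1, tub2, tub3's own z axis and vertical below 0.12 rad and z of tub1 in the frame of platter between 0 and 0.012 m and linear speed of each of tub1, tub2, tub3, turner below 0.02 m/s and x of tub1 in the frame of platter between -0.11 and 0.11 m and y of tub1 in the frame of platter between -0.13 and 0.13 m and z of tub2 in the frame of platter between 0 and 0.012 m and x of tub2 in the frame of platter between -0.11 and 0.11 m and y of tub2 in the frame of platter between -0.13 and 0.13 m and z of tub3 in the frame of platter between 0 and 0.012 m and x of tub3 in the frame of platter between -0.11 and 0.11 m and y of tub3 in the frame of platter between -0.13 and 0.13 m and x of turner_tip in the frame of dock_slot above 0.062 m and y of turner_tip in the frame of dock_slot between -0.015 and 0.015 m and z of turner_tip in the frame of dock_slot between -0.01 and 0.01 m and angle between the x axis of turner and the x axis of dock_slot, either way round below 0.2 rad and value of joint lid below 0.03 rad); the robot touches nothing.
It fails at once if toothpick holder shifted more than 40 mm or tipped over (distance of toothpicks from where it was at the start of the episode above 0.04 m or angle between toothpicks's own z axis and vertical above 0.5 rad).
It fails at once if a scrap is picked by the fingers out of a standing tub ((contact force between the fingers and cob1a above 1 N and distance between cob1a and tub1 below 0.062 m and height (world z) of cob1a below 0.05 m) or (contact force between the fingers and cob1b above 1 N and distance between cob1b and tub1 below 0.062 m and height (world z) of cob1b below 0.05 m) or (contact force between the fingers and stone1 above 1 N and distance between stone1 and tub1 below 0.062 m and height (world z) of stone1 below 0.05 m) or (contact force between the fingers and cob2a above 1 N and distance between cob2a and tub2 below 0.062 m and height (world z) of cob2a below 0.05 m) or (contact force between the fingers and cob2b above 1 N and distance between cob2b and tub2 below 0.062 m and height (world z) of cob2b below 0.05 m) or (contact force between the fingers and stone2 above 1 N and distance between stone2 and tub2 below 0.062 m and height (world z) of stone2 below 0.05 m) or (contact force between the fingers and cob3a above 1 N and distance between cob3a and tub3 below 0.062 m and height (world z) of cob3a below 0.05 m) or (contact force between the fingers and cob3b above 1 N and distance between cob3b and tub3 below 0.062 m and height (world z) of cob3b below 0.05 m) or (contact force between the fingers and stone3 above 1 N and distance between stone3 and tub3 below 0.062 m and height (world z) of stone3 below 0.05 m)).
Of cob1a, cob1b, stone1, cob2a, cob2b, stone2, cob3a, cob3b, stone3 only 5 to 9 are there at a start; the rules pass over those that are not, and their reading is None.
At some moment in a run one of turner may be knocked a few centimetres aside while the robot is not near it.
It also fails if it takes over 210 s, if anything falls off the work surface, if the arm or the gripper's body presses on something with over 40 N, if the wrist force passes 120 N, or if a joint passes its speed limit or range.

## Working session

There is one attempt and no reset: what is moved stays moved. The work goes in short steps, Python scripts to look and compute and a tool call to move; the robot and the scene stay as the last step left them, time stands still between calls to the robot, and variables do not carry over. Pictures are saved under pics/ and viewed, at most 14 in all, crops included, and the job is handed in when it is done.

Besides the shell and the picture viewer there is one more tool, called as name([rows], argument=value, ...), one row to a line, values as JSON. play_rows: Moves the arm, as the interface text tells. Its arguments: {"type":"object","properties":{"commands":{"type":"array"},"fingers":{"type":"number"},"squeeze":{"type":"number"}},"required":["commands"]}

```bash
ls; mkdir -p pics; cat > h.py <<'E'
import numpy as np, cv2
from rig import r
def snap(n,name):
    im=r.camera(n); cv2.imwrite(f'pics/{name}.png',cv2.cvtColor(im,cv2.COLOR_RGB2BGR)); return im
def ray(ci,u,v):
    d=np.array([(u-ci['cx'])/ci['fx'],(v-ci['cy'])/ci['fy'],1.]); return np.array(ci['origin']),np.array(ci['orientation'])@d
def onz(ci,u,v,z):
    o,d=ray(ci,u,v); return o+d*(z-o[2])/d[2]
def proj(ci,p):
    q=np.array(ci['orientation']).T@(np.asarray(p)-np.array(ci['origin'])); return np.array([ci['fx']*q[0]/q[2]+ci['cx'],ci['fy']*q[1]/q[2]+ci['cy']])
def tri(a,pa,b,pb):
    o1,d1=ray(a,*pa); o2,d2=ray(b,*pb)
    s=np.linalg.lstsq(np.c_[d1,-d2],o2-o1,rcond=None)[0]
    p,q=o1+s[0]*d1,o2+s[1]*d2; return (p+q)/2,np.linalg.norm(p-q)
E
python3 - <<'E'
from h import *
for n in ['scene','side','wrist']:
    snap(n,n+'0'); c=r.camera_info(n); print(n,c)
o=r.get_obs(); print(o)
E
```

```text
pics
scene {'fx': 371.64378545062607, 'fy': 371.64378545062607, 'cx': 318.56322971998605, 'cy': 199.1173438033412, 'origin': array([1.10926632, 0.32764623, 1.002016  ]), 'orientation': array([[-0.55592234,  0.67206357, -0.48916349],
       [ 0.83120071,  0.45473779, -0.31987329],
       [ 0.00746594, -0.58441775, -0.81141861]])}
side {'fx': 386.78406094125324, 'fy': 386.78406094125324, 'cx': 316.3762738766486, 'cy': 193.9069796581149, 'origin': array([0.284098  , 0.61071589, 0.90907538]), 'orientation': array([[-0.91521541, -0.30226067,  0.26649435],
       [-0.40294467,  0.69309609, -0.59770679],
       [-0.00404293, -0.65441294, -0.75612655]])}
wrist {'fx': 304.0216345997525, 'fy': 304.0216345997525, 'cx': 323.63091885542303, 'cy': 192.70234212724225, 'origin': array([ 0.32902049, -0.64979747,  0.38363953]), 'orientation': array([[ 0.36494138, -0.90205448, -0.23046804],
       [-0.93102974, -0.35389953, -0.08909965],
       [-0.00118979,  0.24708874, -0.96899212]])}
{'clock': 0.15, 'joint_pos': array([ 1.12032854,  0.59993827, -0.00252858,  1.599923  ,  0.00178789,
        0.94288382, -0.07978886]), 'qd': array([ 2.82225359e-04, -1.85331511e-03,  7.20901149e-04, -3.31004399e-03,
        4.71102767e-04,  9.35053673e-06,  1.67443911e-05]), 'tau': array([ 3.29922885e-03, -7.65585852e+01,  1.49930343e+00, -2.52559108e+01,
       -5.22949907e-02,  1.49333070e-02,  7.60747275e-05]), 'ee_pos': array([ 0.26467251, -0.6748145 ,  0.40406892]), 'ee_rot': array([[ 9.30939915e-01,  3.65172019e-01, -5.20245898e-04],
       [ 3.65172373e-01, -9.30939356e-01,  1.02598166e-03],
       [-1.09657588e-04, -1.14510671e-03, -9.99999338e-01]]), 'ft_force': array([ 0.0504732 , -0.24248168,  0.20299306]), 'wrist_torque': array([0.02721068, 0.04548531, 0.0493479 ]), 'grip_force': 0.0, 'finger_gap': 1.0033915547283432}
```

View pics/scene0.png

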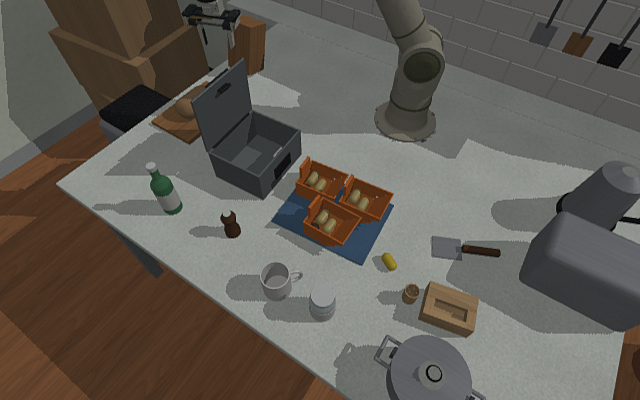

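View pics/side0.png

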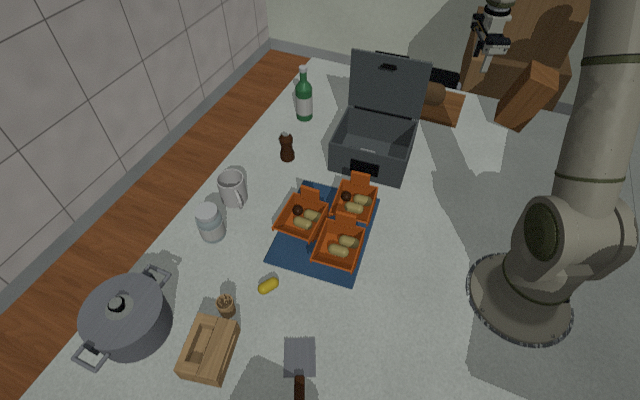

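The scene picture shows the caddy at (245,140) with its lid open, three filled tubs at (320,175), (365,197) and (330,220), and the turner at (465,250). The dock is at (450,307), the toothpicks at (411,293) and a yellow decoy at (389,261). The side picture shows the same things, with the dock at (207,350) and the turner at (299,365), so I'll zoom in next.

```bash
python3 - <<'E'
import cv2
a=cv2.imread('pics/scene0.png')[50:250,185:415]; b=cv2.imread('pics/side0.png')[40:300,250:450]
cv2.imwrite('pics/a.png',cv2.resize(a,None,fx=3,fy=3,interpolation=cv2.INTER_CUBIC)[:600,:690])
cv2.imwrite('pics/b.png',cv2.resize(b,None,fx=2.3,fy=2.3,interpolation=cv2.INTER_CUBIC))
a=cv2.imread('pics/scene0.png')[225:345,370:510]; b=cv2.imread('pics/side0.png')[260:400,170:330]
a=cv2.resize(a,(400,343),interpolation=cv2.INTER_CUBIC);b=cv2.resize(b,(400,350),interpolation=cv2.INTER_CUBIC)
import numpy as np
cv2.imwrite('pics/c.png',np.hstack([a,b[:343]]))
E
```

```text
(no output)
```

View pics/a.png

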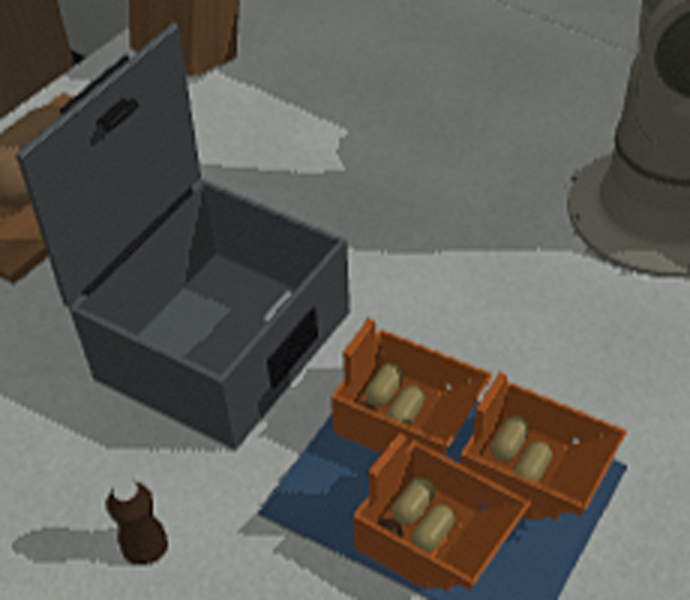

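View pics/b.png

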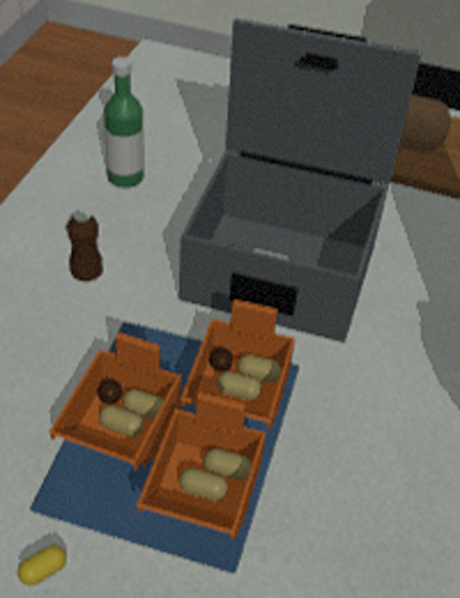

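View pics/c.png

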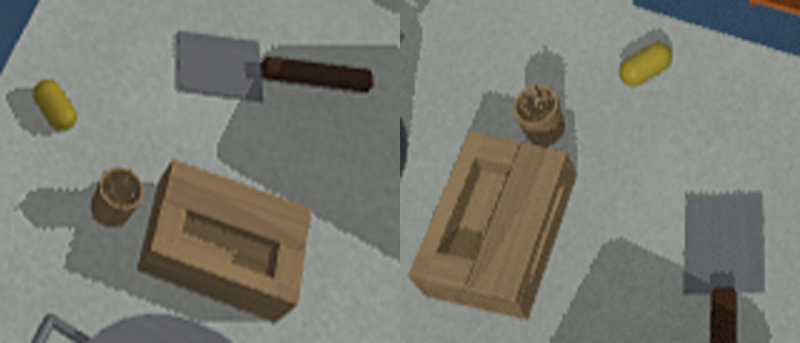

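The crops show that all three tubs hold two cobs, and that the tubs at (410,390)a and (435,510)a, (240,370)b and (120,410)b, also hold a stone. The dock's window lies on its far side and its slot faces the robot, seen as a slit near (548,235) in c. The toothpicks stand close by on the dock's right.

```bash
python3 - <<'E'
from h import *
S,D=r.camera_info('scene'),r.camera_info('side')
A=lambda x,y:(185+x/3,50+y/3)
B=lambda x,y:(250+x/2.3,40+y/2.3)
C=lambda x,y:(370+x/2.857,225+y/2.857)
E=lambda x,y:(170+(x-400)/2.5,260+y/2.5)
np.set_printoptions(precision=4,suppress=True)
P=dict(
T_tabfar=(A(346,345),B(234,302)),T_tabnear=(A(372,320),B(277,308)),
R_tabfar=(A(478,400),B(197,397)),R_tabnear=(A(504,376),B(243,404)),
B_tabfar=(A(373,462),B(117,336)),B_tabnear=(A(404,436),B(159,350)),
T_lipnear=(A(492,376),None),R_lipnear=(A(626,433),B(239,533)),R_lipfar=(A(586,508),B(140,505)),
B_lipnear=(A(530,503),B(139,464)),B_lipfar=(A(474,584),B(52,434)),
cad_nearY=(A(347,241),B(364,262)),cad_farY=(A(222,378),B(181,236)),cad_farHinge=(A(70,306),B(228,152)),cad_nearHinge=(A(203,183),B(386,184)),
lid_far=(A(20,155),B(234,20)),lid_near=(A(177,25),B(418,52)),
plat=(A(258,511),B(122,325)),platn=(A(627,467),B(236,572)),
dockfn=(C(311,207),E(528,318)),dockfr=(C(174,161),E(576,150)),dockbl=(C(270,303),E(411,283)),dockbr=(C(139,268),E(475,133)),
tooth=(C(119,183),E(538,100)),bl1=(C(178,32),E(764,192)),bl2=(C(175,93),E(685,195)),bl3=(C(262,101),E(686,290)),hand=(C(265,65),E(722,290)))
for k,(a,b) in P.items():
    if b: print(k,*tri(S,a,D,b))
print('handle end',onz(S,*C(372,78),.02),onz(S,*C(371,88),.01))
for x,y in((551,170),(565,172),(527,300),(540,290),(548,235)): print(x,y)
# slot: intersect with front face plane is done later; tooth base
for n,c,im in(('scene',S,'scene0'),('side',D,'side0')):
    i=cv2.cvtColor(cv2.imread(f'pics/{im}.png'),cv2.COLOR_BGR2HSV)
    m=cv2.inRange(i,(100,90,40),(125,255,200)); 
    n,l,s,ce=cv2.connectedComponentsWithStats(m); j=1+s[1:,4].argmax(); print('plat',s[j],ce[j])
    p=np.argwhere(l==j)[:,::-1].astype(np.float32); h=cv2.convexHull(p)
    w=np.array([onz(c,*q[0],.006)[:2] for q in h],np.float32); print(cv2.minAreaRect(w))
E
```

```text
T_tabfar [ 0.5036 -0.1358  0.1206] 0.008361590441642539
T_tabnear [ 0.4532 -0.1411  0.1184] 0.00430104992890317
R_tabfar [0.4895 0.0181 0.12  ] 0.012854930457068384
R_tabnear [0.4407 0.0149 0.118 ] 0.0037369488732492246
B_tabfar [ 0.6113 -0.0265  0.122 ] 0.010213097897587332
B_tabnear [ 0.5602 -0.0275  0.1131] 0.0004945669437263088
R_lipnear [0.3957 0.1413 0.0659] 0.005018754268984847
R_lipfar [0.5052 0.1528 0.0698] 0.00217130850178507
B_lipnear [0.5291 0.1029 0.0665] 0.0023758016356992973
B_lipfar [0.6389 0.1049 0.0665] 0.0014838974279901098
cad_nearY [ 0.377  -0.2311  0.1361] 0.02265617964046135
cad_farY [ 0.6098 -0.216   0.123 ] 0.0026908702736148605
cad_farHinge [ 0.6197 -0.4183  0.1171] 0.001162794264340975
cad_nearHinge [ 0.3894 -0.4258  0.1222] 0.0048772535940142595
lid_far [ 0.6226 -0.412   0.3255] 0.000646547018253019
lid_near [ 0.3885 -0.4236  0.328 ] 0.000630393187060277
plat [ 0.6632 -0.1411  0.0037] 0.0073246266825904675
platn [0.3899 0.1522 0.0033] 0.0026100092994996763
dockfn [0.5579 0.4875 0.0383] 0.0016135386493598362
dockfr [0.5929 0.3561 0.0524] 0.00855770619720468
dockbl [0.6644 0.4961 0.0326] 0.017146087110321877
dockbr [0.6968 0.3733 0.0313] 0.007415840669070274
tooth [0.6473 0.3262 0.0588] 0.00031053164183826137
bl1 [0.4267 0.303  0.0036] 0.0032287008846045508
bl2 [ 0.4942  0.3319 -0.002 ] 0.0002925771374642903
bl3 [0.4547 0.4094 0.0034] 0.00278607339440998
hand [0.4229 0.3976 0.0167] 0.0017529679329205794
handle end [0.377  0.4945 0.02  ] [0.3817 0.499  0.01  ]
551 170
565 172
527 300
540 290
548 235
plat [ 272  189  122   76 2192] [331.1839 228.4936]
((0.5272838473320007, 0.003612533211708069), (0.24608094990253448, 0.31718435883522034), 4.794732570648193)
plat [ 264  199  115   90 2291] [310.3588 257.7447]
((0.5277848839759827, 0.006914213299751282), (0.24656198918819427, 0.3141574561595917), 4.740350246429443)
```

play_rows([
  [0,0.5,1,0,0,-0.5],
  [0,0.5,1,0,0,-0.5],
  [0,1,1,0,0,-0.5],
  [0.3,1,1,0,0,-0.5],
  [0.4,1,1,0,0,-0.5],
  [0.5,1,0,0,0,-0.3],
  [0.5,1,0,0,0,0],
  [0.5,1,0,0,0,0],
  [0.5,1,0,0,0,0],
  [0.5,1,0,0,0,0],
  [0.5,1,0,0,0,0],
  [0.5,1,0,0,0,0],
])

```text
clock: 1.35
ee_pos: [0.3701, -0.3988, 0.5296]
ee_rot: [[0.997, 0.081, -0.0], [0.081, -0.997, 0.0], [-0.0, -0.0, -1.0]]
ft_force: [-0.0, 1.2, -0.3]
finger_gap: 1.0
grip_force: 0.0
```

play_rows([
  [0.5,1,0,0,0,0],
  [0.5,1,0,0,0,0],
  [0.5,1,0,0,0,0],
  [0.5,1,0,0,0,0],
  [0.5,1,0,0,0,0],
  [0.5,1,0,0,0,0],
  [0.5,1,-0.5,0,0,0],
  [0.5,1,-0.5,0,0,0],
  [0.4,1,-0.5,0,0,0],
  [0.3,1,-0.5,0,0,0],
  [0,0.7,0,0,0,0],
  [0,0,0,0,0,0],
])

```text
clock: 2.55
ee_pos: [0.4874, -0.1302, 0.4793]
ee_rot: [[0.996, 0.084, -0.001], [0.084, -0.996, 0.001], [-0.001, -0.001, -1.0]]
ft_force: [-0.7, -0.4, 0.2]
finger_gap: 0.998
grip_force: 0.0
```

play_rows([
  [0,0,-0.5,-1,0,0],
  [0,0,-0.5,-1,0,0],
  [0,0,-0.5,-1,0,0],
  [0,0,-0.5,-1,0,0],
  [0,0,-0.5,-1,0,0],
  [0,0,-0.5,-1,0,0],
  [0,0,-0.5,-1,0,0],
  [0,0,-0.5,-1,0,0],
  [0,0,0,-1,0,0],
  [0,0,0,-1,0,0],
  [0,0,0,-1,0,0],
  [0,0,0,-1,0,0],
])

```text
clock: 3.75
ee_pos: [0.4882, -0.135, 0.375]
ee_rot: [[0.996, 0.087, -0.005], [0.026, -0.353, -0.935], [-0.083, 0.932, -0.354]]
ft_force: [0.4, -1.1, -3.0]
finger_gap: 1.001
grip_force: 0.0
```

```bash
python3 - <<'E'
from h import *
np.set_printoptions(precision=3,suppress=True)
o=r.get_obs(); print(o['clock'],o['ee_pos'],o['ee_rot'],o['joint_pos'])
E
```

```text
3.75 [ 0.488 -0.135  0.375] [[ 0.996  0.087 -0.005]
 [ 0.026 -0.353 -0.935]
 [-0.083  0.932 -0.354]] [-0.463  0.581  0.481  2.266  1.275  1.016 -2.622]
```

play_rows([
  [0,0,0,1,0,0],
  [0,0,0,1,0,0],
  [0,0,0.5,1,0,0],
  [0,0,0.5,1,0,0],
  [0,0,0.5,1,0,0],
  [0,0,0.5,1,0,0],
  [0,0,0.5,1,0,0],
  [0,0,0.5,1,0,0],
  [0,0,0,1,0,0],
  [0,0,0,1,0,0],
  [0,0,0,1,0,0],
  [0,0,0,1,0,0],
])

```text
clock: 4.95
ee_pos: [0.4879, -0.1353, 0.4508]
ee_rot: [[0.996, 0.086, -0.003], [0.086, -0.995, 0.052], [0.002, -0.053, -0.999]]
ft_force: [0.3, -0.8, -1.0]
finger_gap: 0.999
grip_force: 0.0
```

```bash
python3 - <<'E'
from h import *
np.set_printoptions(precision=3,suppress=True)
o=r.get_obs(); print(o['clock'],o['ee_pos'],o['ee_rot'],o['joint_pos'])
E
```

```text
4.95 [ 0.488 -0.135  0.451] [[ 0.996  0.086 -0.003]
 [ 0.086 -0.995  0.052]
 [ 0.002 -0.053 -0.999]] [ 0.156  0.284  0.024  2.035 -0.078  0.836 -1.254]
```

play_rows([
  [0,0,0,0,0,-1],
  [0,0,0,0,0,-1],
  [0,0,0,0,0,0],
])

```text
clock: 5.25
ee_pos: [0.4877, -0.1354, 0.4504]
ee_rot: [[0.992, -0.125, 0.006], [-0.125, -0.991, 0.048], [-0.0, -0.048, -0.999]]
ft_force: [-0.3, -0.1, -0.8]
finger_gap: 1.002
grip_force: 0.0
```

```bash
python3 - <<'E'
from h import *
np.set_printoptions(precision=3,suppress=True)
o=r.get_obs(); print(o['clock'],o['ee_pos'],o['ee_rot'],o['joint_pos'])
E
```

```text
5.25 [ 0.488 -0.135  0.45 ] [[ 0.992 -0.125  0.006]
 [-0.125 -0.991  0.048]
 [-0.    -0.048 -0.999]] [ 0.117  0.282  0.072  2.041 -0.093  0.824 -1.447]
```

play_rows([
  [0,0,0,0.45,0,1],
  [0,0,0,0,0,1],
  [0,0,0,0,0,1],
  [0,0,0,0,0,1],
  [0,0,0,0,0,1],
  [0,0,0,0,0,1],
  [0,0,0,0,0,1],
  [0,0,0,0,0,1],
  [0,0,0,0,0,1],
  [0,0,0,0,0,1],
  [0,0,0,0,0,1],
  [0,0,0,0,0,1],
], fingers=0.2)

```text
clock: 6.45
ee_pos: [0.488, -0.1346, 0.4503]
ee_rot: [[0.416, 0.905, -0.088], [0.909, -0.414, 0.036], [-0.004, -0.095, -0.995]]
ft_force: [-0.6, 0.2, 0.0]
finger_gap: 0.601
grip_force: 0.0
```

play_rows([
  [0,0,0,0,0,1],
  [0,0,0,0,0,1],
  [0,0,0,0,0,1],
  [0,0,0,0,0,1],
  [0,0,0,0,0,1],
  [0,0,0,0,0,1],
  [0,0,0,0,0,1],
  [0,0,0,0,0,1],
  [0,0,0,0,0,1],
  [0,0,0,0,0,1],
  [0,0,0,0,0,1],
  [0,0,0,0,0,1],
])

```text
clock: 7.65
ee_pos: [0.488, -0.1346, 0.4503]
ee_rot: [[-0.736, 0.674, -0.062], [0.677, 0.733, -0.073], [-0.004, -0.096, -0.995]]
ft_force: [-0.1, 0.2, -0.1]
finger_gap: 0.6
grip_force: 0.0
```

play_rows([
  [0,0,-0.5,0,0,1],
  [0,0,-0.5,0,0,1],
  [0,0,-0.5,0,0,1],
  [0,0,-0.5,0,0,1],
  [0,0,-0.5,0,0,1],
  [0,0,-0.5,0,0,1],
  [0,0,0,0,0,1],
  [0,0,0,0,0,1],
  [0,0,0,0,0,0],
])

```text
clock: 8.55
ee_pos: [0.488, -0.1347, 0.3751]
ee_rot: [[-0.996, -0.09, 0.012], [-0.091, 0.991, -0.095], [-0.003, -0.096, -0.995]]
ft_force: [0.0, -0.4, -0.5]
finger_gap: 0.597
grip_force: 0.0
```

```bash
python3 - <<'E'
from h import *
np.set_printoptions(precision=3,suppress=True)
o=r.get_obs(); print(o['clock'],o['ee_pos'],o['ee_rot'],o['joint_pos'])
c=r.camera_info('wrist'); print(c['origin'],c['orientation']); snap('wrist','w1'); 
a=cv2.imread('pics/w1.png')
for p in([.503,-.136,.116],[.453,-.141,.116]): q=proj(c,p); print(q); cv2.circle(a,tuple(int(t) for t in q),4,(255,0,255),1)
cv2.imwrite('pics/w1.png',a)
E
```

```text
8.55 [ 0.488 -0.135  0.375] [[-0.996 -0.09   0.012]
 [-0.091  0.991 -0.095]
 [-0.003 -0.096 -0.995]] [ 0.566  0.43  -0.59   2.111  0.512  0.72   1.284]
[ 0.421 -0.143  0.355] [[-0.09   0.961  0.26 ]
 [ 0.991  0.111 -0.069]
 [-0.096  0.252 -0.963]]
[350.582 216.932]
[351.408 156.112]
```

View pics/w1.png

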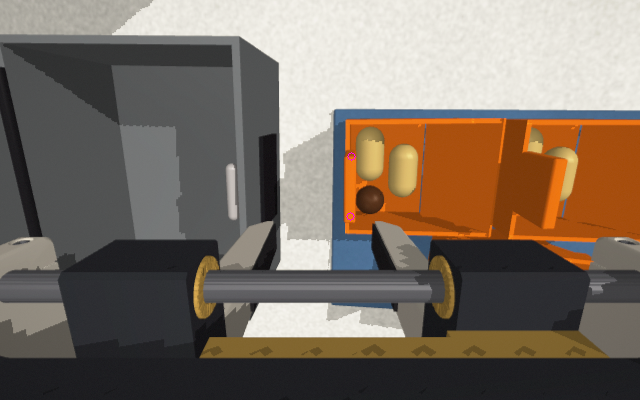

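The wrist view shows tub T's tab at (350,157)-(350,216), where it was predicted, with two cobs and a stone behind it. The tool is tilted about 5 degrees, so I'm levelling it and going down onto the tab.

play_rows([
  [-0.2,-0.1,0,0.9,0,0],
  [-0.2,0,0,0,0,0],
  [0,0,-0.9,0,0,0],
  [0,0,-0.9,0,0,0],
  [0,0,-0.9,0,0,0],
  [0,0,-0.9,0,0,0],
  [0,0,-0.9,0,0,0],
  [0,0,0,0,0,0],
])

```text
clock: 9.4
ee_pos: [0.4774, -0.1364, 0.2609]
ee_rot: [[-0.996, -0.086, 0.009], [-0.086, 0.996, -0.002], [-0.008, -0.003, -1.0]]
ft_force: [-0.4, 1.2, 1.0]
finger_gap: 0.603
grip_force: 0.0
```

play_rows([
  [0,0,0,0,0,0],
  [0,0,0,0,0,0],
  [0,0,0,0,0,0],
  [0,0,0,0,0,0],
  [0,0,0,0,0,0],
  [0,0,0,0,0,0],
  [0,0,0,0,0,0],
], fingers=-1, squeeze=50)

```text
clock: 10.1
ee_pos: [0.4781, -0.137, 0.2628]
ee_rot: [[-0.996, -0.086, 0.012], [-0.086, 0.996, -0.001], [-0.012, -0.003, -1.0]]
ft_force: [-0.1, -2.4, 2.5]
finger_gap: 0.107
grip_force: 50.0
```

play_rows([
  [0,0,0.5,0,0,0],
  [0,0,0.9,0,0,0],
  [0,0,0.9,0,0,0],
  [0,0,0.9,0,0,0],
  [0,0,1,0,0,0],
  [0,0,1,0,0,0],
  [0,0,1,0,0,0],
  [0,0,1,0,0,0],
  [0,0,1,0,0,0],
])

```text
clock: 11.0
ee_pos: [0.4774, -0.1361, 0.4692]
ee_rot: [[-0.996, -0.087, 0.011], [-0.087, 0.996, -0.0], [-0.011, -0.001, -1.0]]
ft_force: [0.5, -0.7, -2.9]
finger_gap: 0.107
grip_force: 50.0
```

play_rows([
  [0.1,-0.33,-0.12,-0.58,0,0],
  [0.1,-0.33,-0.12,-0.58,0,0],
  [0.1,-0.33,-0.12,-0.58,0,0],
  [0.1,-0.33,-0.12,-0.58,0,0],
  [0.1,-0.33,-0.12,-0.58,0,0],
  [0.1,-0.33,-0.12,-0.58,0,0],
  [0.1,-0.33,-0.12,-0.58,0,0],
  [0.1,-0.33,-0.12,-0.58,0,0],
  [0.1,-0.33,-0.12,-0.58,0,0],
  [0,-0.33,-0.12,-0.58,0,0],
])

```text
clock: 12.0
ee_pos: [0.5004, -0.2189, 0.438]
ee_rot: [[-0.996, -0.087, 0.012], [-0.078, 0.816, -0.573], [0.04, -0.571, -0.82]]
ft_force: [0.1, 0.0, -3.4]
finger_gap: 0.106
grip_force: 50.0
```

play_rows([
  [0,0,-0.8,0,0,0],
  [0,0,-0.8,0,0,0],
  [0,0.25,-0.34,-0.52,0,0],
  [0,0.25,-0.34,-0.52,0,0],
  [0,0.25,-0.34,-0.52,0,0],
  [0,0.25,-0.34,-0.52,0,0],
  [0,0.25,-0.34,-0.52,0,0],
  [0,0.25,-0.34,-0.52,0,0],
  [0,0.25,-0.34,-0.52,0,0],
  [0,0.25,-0.34,-0.52,0,0],
])

```text
clock: 13.0
ee_pos: [0.5004, -0.1685, 0.3298]
ee_rot: [[-0.996, -0.086, 0.012], [-0.053, 0.499, -0.865], [0.068, -0.862, -0.502]]
ft_force: [0.3, -0.3, -1.8]
finger_gap: 0.107
grip_force: 50.0
```

play_rows([
  [0,0.19,-0.37,-0.5,0,0],
  [0,0.19,-0.37,-0.5,0,0],
  [0,0.19,-0.37,-0.5,0,0],
  [0,0.19,-0.37,-0.5,0,0],
  [0,0.19,-0.37,-0.5,0,0],
  [0,0.19,-0.37,-0.5,0,0],
  [0,0.19,-0.37,-0.5,0,0],
  [0,0.19,-0.37,-0.5,0,0],
  [0,0.19,-0.37,-0.5,0,0],
  [0,0.19,-0.37,-0.5,0,0],
  [0,0,0,0,0,0],
  [0,0,0,0,0,0],
])

```text
clock: 14.2
ee_pos: [0.5007, -0.1214, 0.2372]
ee_rot: [[-0.996, -0.087, 0.012], [-0.012, 0.004, -1.0], [0.087, -0.996, -0.005]]
ft_force: [-0.6, -0.1, -0.9]
finger_gap: 0.107
grip_force: 50.0
```

```bash
python3 - <<'E'
from h import *
np.set_printoptions(precision=3,suppress=True)
o=r.get_obs(); print(o['clock'],o['ee_pos'],o['ee_rot'],o['joint_pos'],o['ft_force'])
a=snap('scene','s2')[30:280,150:450];b=snap('side','d2')[20:300,230:480]
cv2.imwrite('pics/e.png',cv2.cvtColor(np.hstack([cv2.resize(a,(430,360)),cv2.resize(b,(321,360))]),cv2.COLOR_RGB2BGR))
E
```

```text
14.2 [ 0.501 -0.121  0.237] [[-0.996 -0.087  0.012]
 [-0.012  0.004 -1.   ]
 [ 0.087 -0.996 -0.005]] [-0.059  0.912 -0.171  2.256  1.414  1.696  0.047] [-0.55  -0.078 -0.896]
```

View pics/e.png

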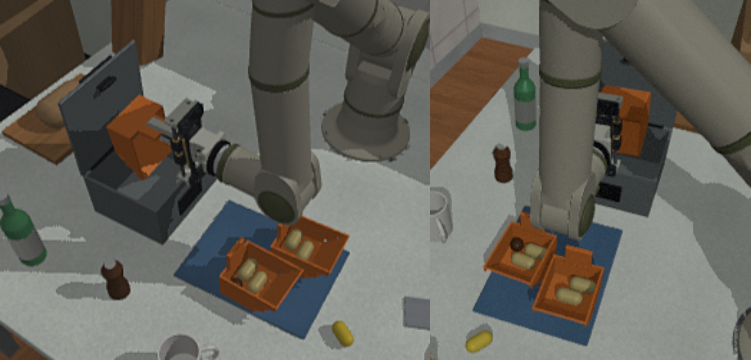

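The tub is tipped fully into the caddy and nothing has spilled. I'm returning it to its place.

play_rows([
  [0,-0.32,0.62,0.83,0,0],
  [0,-0.32,0.62,0.83,0,0],
  [0,-0.32,0.62,0.83,0,0],
  [0,-0.32,0.62,0.83,0,0],
  [0,-0.32,0.62,0.83,0,0],
  [0,-0.32,0.62,0.83,0,0],
  [0,-0.4,0.54,0.83,0,0],
  [0,-0.4,0.54,0.83,0,0],
  [0,-0.4,0.54,0.83,0,0],
  [0,-0.4,0.54,0.83,0,0],
  [0,-0.4,0.54,0.83,0,0],
  [0,0,1,0,0,0],
])

```text
clock: 15.5
ee_pos: [0.4988, -0.2219, 0.4238]
ee_rot: [[-0.996, -0.083, 0.01], [-0.074, 0.817, -0.572], [0.04, -0.571, -0.82]]
ft_force: [0.3, -0.8, -1.4]
finger_gap: 0.11
grip_force: 50.0
```

play_rows([
  [0,0,0.6,0,0,0],
  [-0.13,0.47,0.17,0.83,0,0],
  [-0.13,0.47,0.17,0.83,0,0],
  [-0.13,0.47,0.17,0.83,0,0],
  [-0.13,0.47,0.17,0.83,0,0],
  [-0.13,0.47,0.17,0.83,0,0],
  [-0.13,0.47,0.17,0.83,0,0],
  [-0.13,0.47,0.17,0.83,0,0],
  [0,0,0,0,0,0],
])

```text
clock: 16.4
ee_pos: [0.4767, -0.1371, 0.4685]
ee_rot: [[-0.996, -0.086, 0.013], [-0.086, 0.996, -0.003], [-0.013, -0.004, -1.0]]
ft_force: [-0.4, -0.1, -1.6]
finger_gap: 0.103
grip_force: 50.0
```

play_rows([
  [0,0,-1,0,0,0],
  [0,0,-1,0,0,0],
  [0,0,-1,0,0,0],
  [0,0,-1,0,0,0],
  [0,0,-1,0,0,0],
  [0,0,-1,0,0,0],
  [0,0,-1,0,0,0],
  [0,0,-0.6,0,0,0],
  [0,0,-0.3,0,0,0],
  [0,0,-0.25,0,0,0],
  [0,0,0,0,0,0],
])

```text
clock: 17.5
ee_pos: [0.4779, -0.1375, 0.2637]
ee_rot: [[-0.996, -0.087, 0.012], [-0.087, 0.996, -0.004], [-0.012, -0.005, -1.0]]
ft_force: [-0.1, -0.4, -0.5]
finger_gap: 0.104
grip_force: 50.0
```

play_rows([
  [0,0,0,0,0,0],
  [0,0,0,0,0,0],
  [0,0,0,0,0,0],
  [0,0,0,0,0,0],
], fingers=0.2)

```text
clock: 17.9
ee_pos: [0.4778, -0.1374, 0.264]
ee_rot: [[-0.996, -0.086, 0.013], [-0.086, 0.996, -0.003], [-0.012, -0.004, -1.0]]
ft_force: [-0.7, 0.4, -0.8]
finger_gap: 0.399
grip_force: 0.0
```

play_rows([
  [0,0,0.8,0,0,0],
  [0,0,1,0,0,0],
  [0,0,1,0,0,0],
  [0.8,0.8,0,0,0,-0.2],
  [0.9,0.9,0,0,0,-0.2],
  [0.9,0.9,0,0,0,0],
  [0.9,0.9,0,0,0,0],
  [0.8,0.85,0,0,0,0],
  [0,0,-0.9,0,0,0],
  [0,0,-0.9,0,0,0],
  [0,0,-1,0,0,0],
  [0,0,0,0,0,0],
])

```text
clock: 19.1
ee_pos: [0.5844, -0.0286, 0.2612]
ee_rot: [[-0.999, -0.045, 0.007], [-0.045, 0.999, -0.004], [-0.007, -0.004, -1.0]]
ft_force: [-0.4, 0.5, -0.4]
finger_gap: 0.598
grip_force: 0.0
```

play_rows([
  [0,0,0,0,0,0],
  [0,0,0,0,0,0],
  [0,0,0,0,0,0],
  [0,0,0,0,0,0],
  [0,0,0,0,0,0],
  [0,0,0,0,0,0],
  [0,0,0,0,0,0],
], fingers=-1)

```text
clock: 19.8
ee_pos: [0.5856, -0.0284, 0.264]
ee_rot: [[-0.999, -0.044, 0.013], [-0.044, 0.999, -0.003], [-0.013, -0.004, -1.0]]
ft_force: [0.4, -0.7, 2.5]
finger_gap: 0.11
grip_force: 49.9
```

play_rows([
  [0,0,0.5,0,0,0],
  [0,0,0.9,0,0,0],
  [0,0,0.9,0,0,0],
  [0,0,0.9,0,0,0],
  [0,0,1,0,0,0],
  [0,0,1,0,0,0],
  [-0.4,-0.5,1,0,0,0],
  [-0.6,-0.8,1,0,0,0],
  [-0.6,-0.8,1,0,0,0],
  [-0.6,-0.8,0,0,0,0],
  [-0.6,-0.8,0,0,0,0],
  [-0.4,-0.65,0,0,0,0],
])

```text
clock: 21.0
ee_pos: [0.5036, -0.1383, 0.4693]
ee_rot: [[-0.999, -0.044, 0.011], [-0.044, 0.999, -0.004], [-0.011, -0.005, -1.0]]
ft_force: [0.7, 0.4, -2.0]
finger_gap: 0.106
grip_force: 49.9
```

play_rows([
  [0,-0.33,-0.12,-0.58,0,0],
  [0,-0.33,-0.12,-0.58,0,0],
  [0,-0.33,-0.12,-0.58,0,0],
  [0,-0.33,-0.12,-0.58,0,0],
  [0,-0.33,-0.12,-0.58,0,0],
  [0,-0.33,-0.12,-0.58,0,0],
  [0,-0.33,-0.12,-0.58,0,0],
  [0,-0.33,-0.12,-0.58,0,0],
  [0,-0.33,-0.12,-0.58,0,0],
  [0,-0.33,-0.12,-0.58,0,0],
])

```text
clock: 22.0
ee_pos: [0.5049, -0.2199, 0.439]
ee_rot: [[-0.999, -0.044, 0.012], [-0.043, 0.817, -0.576], [0.016, -0.575, -0.818]]
ft_force: [-0.1, 0.7, -3.1]
finger_gap: 0.099
grip_force: 49.9
```

play_rows([
  [0,0,-0.8,0,0,0],
  [0,0,-0.8,0,0,0],
  [0,0.25,-0.34,-0.52,0,0],
  [0,0.25,-0.34,-0.52,0,0],
  [0,0.25,-0.34,-0.52,0,0],
  [0,0.25,-0.34,-0.52,0,0],
  [0,0.25,-0.34,-0.52,0,0],
  [0,0.25,-0.34,-0.52,0,0],
  [0,0.25,-0.34,-0.52,0,0],
  [0,0.25,-0.34,-0.52,0,0],
])

```text
clock: 23.0
ee_pos: [0.5052, -0.1694, 0.3309]
ee_rot: [[-0.999, -0.044, 0.012], [-0.032, 0.498, -0.867], [0.032, -0.866, -0.499]]
ft_force: [0.5, 0.1, -2.5]
finger_gap: 0.104
grip_force: 49.9
```

play_rows([
  [0,0.19,-0.37,-0.5,0,0],
  [0,0.19,-0.37,-0.5,0,0],
  [0,0.19,-0.37,-0.5,0,0],
  [0,0.19,-0.37,-0.5,0,0],
  [0,0.19,-0.37,-0.5,0,0],
  [0,0.19,-0.37,-0.5,0,0],
  [0,0.19,-0.37,-0.5,0,0],
  [0,0.19,-0.37,-0.5,0,0],
  [0,0.19,-0.37,-0.5,0,0],
  [0,0.19,-0.37,-0.5,0,0],
  [0,0,0,0,0,0],
  [0,0,0,0,0,0],
])

```text
clock: 24.2
ee_pos: [0.5055, -0.1222, 0.2382]
ee_rot: [[-0.999, -0.045, 0.012], [-0.012, 0.002, -1.0], [0.045, -0.999, -0.002]]
ft_force: [-0.5, -0.6, -0.2]
finger_gap: 0.107
grip_force: 49.9
```

play_rows([
  [0,-0.32,0.62,0.83,0,0],
  [0,-0.32,0.62,0.83,0,0],
  [0,-0.32,0.62,0.83,0,0],
  [0,-0.32,0.62,0.83,0,0],
  [0,-0.32,0.62,0.83,0,0],
  [0,-0.32,0.62,0.83,0,0],
  [0,-0.4,0.54,0.83,0,0],
  [0,-0.4,0.54,0.83,0,0],
  [0,-0.4,0.54,0.83,0,0],
  [0,-0.4,0.54,0.83,0,0],
  [0,-0.4,0.54,0.83,0,0],
  [0,0,1,0,0,0],
])

```text
clock: 25.4
ee_pos: [0.5035, -0.2228, 0.4251]
ee_rot: [[-0.999, -0.041, 0.01], [-0.04, 0.818, -0.575], [0.015, -0.574, -0.818]]
ft_force: [0.8, 0.1, 0.1]
finger_gap: 0.105
grip_force: 49.9
```

play_rows([
  [0,0,0.6,0,0,0],
  [0,0.47,0.17,0.83,0,0],
  [0,0.47,0.17,0.83,0,0],
  [0,0.47,0.17,0.83,0,0],
  [0,0.47,0.17,0.83,0,0],
  [0,0.47,0.17,0.83,0,0],
  [0,0.47,0.17,0.83,0,0],
  [0,0.47,0.17,0.83,0,0],
  [0,0,0,0,0,0],
])

```text
clock: 26.3
ee_pos: [0.5045, -0.138, 0.4698]
ee_rot: [[-0.999, -0.044, 0.014], [-0.044, 0.999, -0.005], [-0.014, -0.006, -1.0]]
ft_force: [0.8, 0.2, -0.9]
finger_gap: 0.102
grip_force: 49.9
```

play_rows([
  [0.5,0.6,0,0,0,0],
  [0.6,0.8,0,0,0,0],
  [0.6,0.8,0,0,0,0],
  [0.6,0.8,0,0,0,0],
  [0.6,0.8,0,0,0,0],
  [0.3,0.58,-0.5,0,0,0],
  [0,0,-1,0,0,0],
  [0,0,-1,0,0,0],
  [0,0,-1,0,0,0],
  [0,0,-1,0,0,0],
  [0,0,-1,0,0,0],
  [0,0,-1,0,0,0],
])

```text
clock: 27.5
ee_pos: [0.5849, -0.0296, 0.3054]
ee_rot: [[-0.999, -0.045, 0.013], [-0.045, 0.999, -0.009], [-0.013, -0.009, -1.0]]
ft_force: [0.1, -0.2, -0.8]
finger_gap: 0.105
grip_force: 49.9
```

play_rows([
  [0,0,-0.8,0,0,0],
  [0,0,-0.5,0,0,0],
  [0,0,-0.35,0,0,0],
  [0,0,0,0,0,0],
])

```text
clock: 27.9
ee_pos: [0.5855, -0.0289, 0.2649]
ee_rot: [[-0.999, -0.045, 0.013], [-0.045, 0.999, -0.007], [-0.013, -0.008, -1.0]]
ft_force: [0.3, -0.2, -0.5]
finger_gap: 0.1
grip_force: 50.0
```

play_rows([
  [0,0,0,0,0,0],
  [0,0,0,0,0,0],
  [0,0,0,0,0,0],
  [0,0,0,0,0,0],
], fingers=0.2)

```text
clock: 28.3
ee_pos: [0.5853, -0.0286, 0.265]
ee_rot: [[-0.999, -0.044, 0.013], [-0.044, 0.999, -0.006], [-0.012, -0.006, -1.0]]
ft_force: [0.0, -0.7, -0.1]
finger_gap: 0.4
grip_force: 0.0
```

play_rows([
  [0,0,0.8,0,0,0],
  [0,0,1,0,0,0],
  [0,0,1,0,0,0],
  [-0.8,0.3,0,0,0,0.2],
  [-0.8,0.3,0,0,0,0.2],
  [-0.8,0.3,0,0,0,0],
  [-0.8,0.3,0,0,0,0],
  [-0.8,0.3,0,0,0,0],
  [-0.8,0.3,0,0,0,0],
  [0,0,-0.9,0,0,0],
  [0,0,-0.9,0,0,0],
  [0,0,-1,0,0,0],
])

```text
clock: 29.5
ee_pos: [0.4654, 0.0163, 0.2645]
ee_rot: [[-0.996, -0.086, 0.014], [-0.086, 0.996, -0.005], [-0.013, -0.006, -1.0]]
ft_force: [0.2, 0.2, -0.1]
finger_gap: 0.599
grip_force: 0.0
```

play_rows([
  [0,0,0,0,0,0],
  [0,0,0,0,0,0],
  [0,0,0,0,0,0],
  [0,0,0,0,0,0],
  [0,0,0,0,0,0],
  [0,0,0,0,0,0],
  [0,0,0,0,0,0],
], fingers=-1)

```text
clock: 30.2
ee_pos: [0.4653, 0.0164, 0.2652]
ee_rot: [[-0.996, -0.086, 0.013], [-0.086, 0.996, -0.005], [-0.013, -0.006, -1.0]]
ft_force: [-1.4, -0.9, 8.7]
finger_gap: 0.1
grip_force: 50.0
```

play_rows([
  [0,0,0.5,0,0,0],
  [0,0,0.9,0,0,0],
  [0,0,0.9,0,0,0],
  [0,0,0.9,0,0,0],
  [0,0,1,0,0,0],
  [0,0,1,0,0,0],
  [0,0,1,0,0,0],
  [0,0,1,0,0,0],
  [0,0,1,0,0,0],
  [0.2,-0.6,0,0,0,0],
  [0.2,-0.8,0,0,0,0],
  [0.2,-0.8,0,0,0,0],
])

```text
clock: 31.4
ee_pos: [0.4799, -0.0392, 0.4698]
ee_rot: [[-0.996, -0.087, 0.012], [-0.087, 0.996, -0.006], [-0.012, -0.007, -1.0]]
ft_force: [-0.2, 0.4, -2.5]
finger_gap: 0.106
grip_force: 50.0
```

play_rows([
  [0.2,-0.8,0,0,0,0],
  [0.2,-0.8,0,0,0,0],
  [0.2,-0.8,0,0,0,0],
  [0.2,-0.8,0,0,0,0],
  [0.2,-0.75,0,0,0,0],
  [0,0,0,0,0,0],
])

```text
clock: 32.0
ee_pos: [0.5053, -0.1399, 0.4691]
ee_rot: [[-0.997, -0.083, 0.011], [-0.083, 0.997, -0.006], [-0.011, -0.007, -1.0]]
ft_force: [0.1, 0.3, -2.6]
finger_gap: 0.101
grip_force: 50.0
```

play_rows([
  [0,-0.33,-0.12,-0.58,0,0],
  [0,-0.33,-0.12,-0.58,0,0],
  [0,-0.33,-0.12,-0.58,0,0],
  [0,-0.33,-0.12,-0.58,0,0],
  [0,-0.33,-0.12,-0.58,0,0],
  [0,-0.33,-0.12,-0.58,0,0],
  [0,-0.33,-0.12,-0.58,0,0],
  [0,-0.33,-0.12,-0.58,0,0],
  [0,-0.33,-0.12,-0.58,0,0],
  [0,-0.33,-0.12,-0.58,0,0],
])

```text
clock: 33.0
ee_pos: [0.5051, -0.2191, 0.4394]
ee_rot: [[-0.996, -0.087, 0.013], [-0.079, 0.814, -0.576], [0.04, -0.575, -0.817]]
ft_force: [0.3, -1.0, -2.8]
finger_gap: 0.106
grip_force: 50.0
```

play_rows([
  [0,0,-0.8,0,0,0],
  [0,0,-0.8,0,0,0],
  [0,0.25,-0.34,-0.52,0,0],
  [0,0.25,-0.34,-0.52,0,0],
  [0,0.25,-0.34,-0.52,0,0],
  [0,0.25,-0.34,-0.52,0,0],
  [0,0.25,-0.34,-0.52,0,0],
  [0,0.25,-0.34,-0.52,0,0],
  [0,0.25,-0.34,-0.52,0,0],
  [0,0.25,-0.34,-0.52,0,0],
])

```text
clock: 34.0
ee_pos: [0.5052, -0.1686, 0.3313]
ee_rot: [[-0.996, -0.086, 0.014], [-0.055, 0.496, -0.867], [0.068, -0.864, -0.499]]
ft_force: [0.6, -0.5, -1.9]
finger_gap: 0.098
grip_force: 50.0
```

play_rows([
  [0,0.19,-0.37,-0.5,0,0],
  [0,0.19,-0.37,-0.5,0,0],
  [0,0.19,-0.37,-0.5,0,0],
  [0,0.19,-0.37,-0.5,0,0],
  [0,0.19,-0.37,-0.5,0,0],
  [0,0.19,-0.37,-0.5,0,0],
  [0,0.19,-0.37,-0.5,0,0],
  [0,0.19,-0.37,-0.5,0,0],
  [0,0.19,-0.37,-0.5,0,0],
  [0,0.19,-0.37,-0.5,0,0],
  [0,0,0,0,0,0],
  [0,0,0,0,0,0],
])

```text
clock: 35.2
ee_pos: [0.5053, -0.1218, 0.239]
ee_rot: [[-0.996, -0.087, 0.013], [-0.013, 0.0, -1.0], [0.087, -0.996, -0.001]]
ft_force: [0.4, -0.8, -1.8]
finger_gap: 0.103
grip_force: 50.0
```

play_rows([
  [0,-0.32,0.62,0.83,0,0],
  [0,-0.32,0.62,0.83,0,0],
  [0,-0.32,0.62,0.83,0,0],
  [0,-0.32,0.62,0.83,0,0],
  [0,-0.32,0.62,0.83,0,0],
  [0,-0.32,0.62,0.83,0,0],
  [0,-0.4,0.54,0.83,0,0],
  [0,-0.4,0.54,0.83,0,0],
  [0,-0.4,0.54,0.83,0,0],
  [0,-0.4,0.54,0.83,0,0],
  [0,-0.4,0.54,0.83,0,0],
  [0,0,1,0,0,0],
])

```text
clock: 36.4
ee_pos: [0.5036, -0.2225, 0.4259]
ee_rot: [[-0.996, -0.083, 0.011], [-0.074, 0.814, -0.576], [0.039, -0.574, -0.818]]
ft_force: [-0.6, 0.5, -1.5]
finger_gap: 0.103
grip_force: 50.0
```

play_rows([
  [0,0,0.6,0,0,0],
  [0,0.47,0.17,0.83,0,0],
  [0,0.47,0.17,0.83,0,0],
  [0,0.47,0.17,0.83,0,0],
  [0,0.47,0.17,0.83,0,0],
  [0,0.47,0.17,0.83,0,0],
  [0,0.47,0.17,0.83,0,0],
  [0,0.47,0.17,0.83,0,0],
  [-0.2,0.8,0,0,0,0],
  [-0.2,0.8,0,0,0,0],
  [-0.2,0.8,0,0,0,0],
  [-0.2,0.8,0,0,0,0],
])

```text
clock: 37.6
ee_pos: [0.484, -0.0576, 0.4702]
ee_rot: [[-0.996, -0.086, 0.014], [-0.086, 0.996, -0.009], [-0.013, -0.01, -1.0]]
ft_force: [-0.2, 0.1, -1.6]
finger_gap: 0.105
grip_force: 50.0
```

play_rows([
  [-0.2,0.8,0,0,0,0],
  [-0.2,0.8,0,0,0,0],
  [-0.2,0.8,0,0,0,0],
  [-0.2,0.58,-0.5,0,0,0],
  [0,0,-1,0,0,0],
  [0,0,-1,0,0,0],
  [0,0,-1,0,0,0],
  [0,0,-1,0,0,0],
  [0,0,-1,0,0,0],
  [0,0,-1,0,0,0],
  [0,0,0,0,0,0],
])

```text
clock: 38.7
ee_pos: [0.4641, 0.016, 0.3057]
ee_rot: [[-0.996, -0.087, 0.009], [-0.087, 0.996, -0.008], [-0.009, -0.009, -1.0]]
ft_force: [-0.6, -0.4, -1.6]
finger_gap: 0.102
grip_force: 50.0
```

Next I set it down and release, then retract to look into the caddy.

play_rows([
  [0,0,-0.8,0,0,0],
  [0,0,-0.5,0,0,0],
  [0,0,-0.35,0,0,0],
  [0,0,0,0,0,0],
])

```text
clock: 39.1
ee_pos: [0.4654, 0.0163, 0.2662]
ee_rot: [[-0.996, -0.086, 0.013], [-0.087, 0.996, -0.008], [-0.012, -0.009, -1.0]]
ft_force: [-0.4, 0.5, -1.1]
finger_gap: 0.107
grip_force: 50.0
```

play_rows([
  [0,0,0,0,0,0],
  [0,0,0,0,0,0],
  [0,0,0,0,0,0],
  [0,0,0,0,0,0],
  [0,0,1,0,0,0],
  [0,0,1,0,0,0],
  [0,0,1,0,0,0],
  [0,0,1,0,0,0],
  [0,0,1,0,0,0],
  [0,0,1,0,0,0],
  [0,0,0.5,0,0,0],
  [0,0,0,0,0,0],
], fingers=0.2)

```text
clock: 40.3
ee_pos: [0.4654, 0.0164, 0.4294]
ee_rot: [[-0.996, -0.086, 0.015], [-0.086, 0.996, -0.008], [-0.014, -0.009, -1.0]]
ft_force: [0.6, 0.2, 0.3]
finger_gap: 0.601
grip_force: 0.0
```

play_rows([
  [0,-0.5,0,0,0,0],
  [0,-1,0,0,0,0],
  [0,-1,0,0,0,0],
  [0,-1,0,0,0,0],
  [0,-1,0,0,0,0],
  [0,-1,0,0,0,0],
  [0,-1,0,0,0,0],
  [0,-1,0,0,0,0],
  [0,-1,0,0,0,0],
  [0,-0.5,0,0,0,0],
  [0,0,0,0,0,0],
], fingers=-1)

```text
clock: 41.4
ee_pos: [0.4647, -0.2105, 0.4268]
ee_rot: [[-0.996, -0.083, 0.01], [-0.084, 0.996, -0.007], [-0.01, -0.007, -1.0]]
ft_force: [0.4, 0.3, 0.3]
finger_gap: 0.002
grip_force: 0.0
```

```bash
python3 - <<'E'
from h import *
np.set_printoptions(precision=4,suppress=True)
o=r.get_obs(); print(o['clock'],o['ee_pos'],o['joint_pos'])
a=snap('scene','s3');b=snap('side','d3');w=snap('wrist','w3'); print(r.camera_info('wrist'))
im=np.hstack([cv2.resize(a[60:350,185:515],(455,400)),cv2.resize(b[40:400,170:450],(311,400))])
im=np.vstack([im,np.zeros((200,766,3),np.uint8)]); im[400:,:320]=cv2.resize(w,(320,200))
cv2.imwrite('pics/f.png',cv2.cvtColor(im,cv2.COLOR_RGB2BGR))
E
```

```text
41.4 [ 0.4647 -0.2105  0.4268] [ 0.7961  0.3728 -0.6393  2.0361  0.3097  0.8143  1.6312]
{'fx': 304.0216345997525, 'fy': 304.0216345997525, 'cx': 323.63091885542303, 'cy': 192.70234212724225, 'origin': array([ 0.3978, -0.2137,  0.4066]), 'orientation': array([[-0.0873,  0.9617,  0.2597],
       [ 0.9962,  0.0861,  0.0159],
       [-0.0071,  0.2601, -0.9656]])}
```

View pics/f.png

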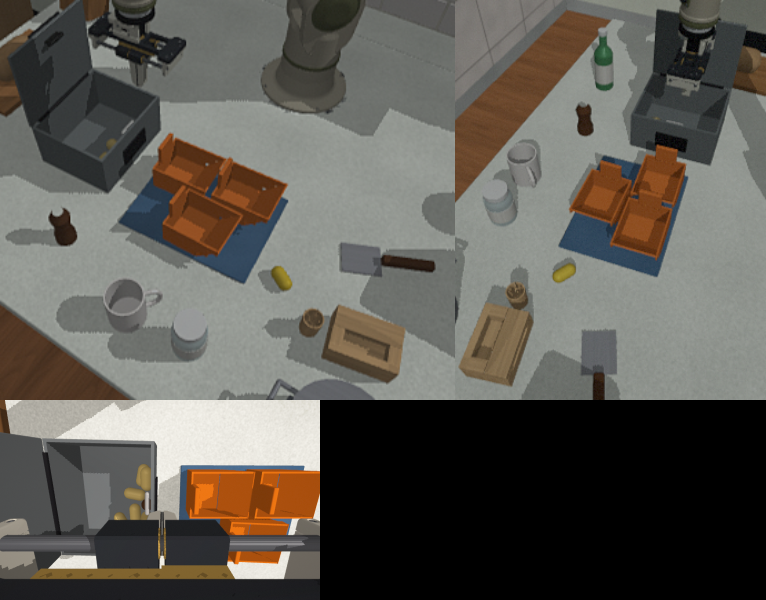

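The three tubs are empty and upright. The wrist view shows the scraps in the caddy at about (140,490) and none outside. Next is the lid: up and over behind it, then push.

play_rows([
  [0,0,1,0,0,0],
  [0,0,1,0,0,0],
  [0,0,1,0,0,0],
  [0,0,1,0,0,0],
  [0,0,1,0,0,0],
  [0.3,-0.5,0,0,0,0],
  [0.3,-1,0,0,0,0],
  [0.3,-1,0,0,0,0],
  [0.3,-1,0,0,0,0],
  [0.3,-1,0,0,0,0],
  [0,-1,0,0,0,0],
  [0,-1,0,0,0,0],
])

```text
clock: 42.75
ee_pos: [0.5035, -0.3714, 0.5519]
ee_rot: [[-0.996, -0.088, 0.011], [-0.088, 0.996, -0.006], [-0.011, -0.007, -1.0]]
ft_force: [0.6, -0.5, -0.3]
finger_gap: 0.004
grip_force: 0.0
```

play_rows([
  [0,-1,0,0,0,0],
  [0,-1,0,0,0,0],
  [0,-1,0,0,0,0],
  [0,-1,0,0,0,0],
  [0,-0.9,0,0,0,0],
  [0,0,-0.8,0,0,0],
  [0,0,-0.8,0,0,0],
  [0,0,-0.8,0,0,0],
  [0,0,-0.7,0,0,0],
  [0,0,0,0,0,0],
])

```text
clock: 43.75
ee_pos: [0.5029, -0.4928, 0.472]
ee_rot: [[-0.996, -0.088, 0.008], [-0.088, 0.996, -0.004], [-0.008, -0.004, -1.0]]
ft_force: [-0.3, -0.2, -0.8]
finger_gap: 0.008
grip_force: 0.0
```

play_rows([
  [0,0.62,0.05,0,0,0],
  [0,0.62,0.05,0,0,0],
  [0,0.62,0.05,0,0,0],
  [0,0.6,-0.07,0,0,0],
  [0,0.6,-0.07,0,0,0],
  [0,0.6,-0.07,0,0,0],
  [0,0.6,-0.07,0,0,0],
  [0,0.52,-0.27,0,0,0],
  [0,0.52,-0.27,0,0,0],
  [0,0.52,-0.27,0,0,0],
  [0,0.52,-0.27,0,0,0],
])

```text
clock: 44.85
ee_pos: [0.5026, -0.3341, 0.4445]
ee_rot: [[-0.996, -0.086, 0.012], [-0.086, 0.996, -0.007], [-0.011, -0.008, -1.0]]
ft_force: [0.1, -0.9, -0.6]
finger_gap: 0.007
grip_force: 0.4
```

play_rows([
  [0,0.4,-0.43,0,0,0],
  [0,0.4,-0.43,0,0,0],
  [0,0.4,-0.43,0,0,0],
  [0,0.4,-0.43,0,0,0],
  [0,0.19,-0.46,0,0,0],
  [0,0.19,-0.46,0,0,0],
  [0,0.19,-0.46,0,0,0],
  [0,0.19,-0.46,0,0,0],
  [0,0.13,-0.46,0,0,0],
  [0,0.13,-0.46,0,0,0],
])

```text
clock: 45.85
ee_pos: [0.5027, -0.2695, 0.3324]
ee_rot: [[-0.996, -0.086, 0.012], [-0.086, 0.996, -0.007], [-0.011, -0.008, -1.0]]
ft_force: [0.2, -0.5, 0.7]
finger_gap: 0.006
grip_force: 0.2
```

play_rows([
  [0,0,-0.3,0,0,0],
  [0,0,-0.3,0,0,0],
  [0,0,0,0,0,0],
])

```text
clock: 46.15
ee_pos: [0.5027, -0.2694, 0.3175]
ee_rot: [[-0.996, -0.087, 0.011], [-0.087, 0.996, -0.007], [-0.011, -0.008, -1.0]]
ft_force: [0.0, -0.5, 0.6]
finger_gap: 0.003
grip_force: 0.0
```

play_rows([
  [0,0,-0.15,0,0,0],
  [0,0,-0.1,0,0,0],
  [0,0,0,0,0,0],
])

```text
clock: 46.45
ee_pos: [0.503, -0.2696, 0.3141]
ee_rot: [[-0.996, -0.086, 0.013], [-0.086, 0.996, -0.009], [-0.012, -0.01, -1.0]]
ft_force: [-5.8, 2.3, 19.7]
finger_gap: 0.003
grip_force: 10.2
```

```bash
python3 - <<'E'
from h import *
o=r.get_obs(); print(o['clock'],o['ee_pos'],o['ft_force'])
b=snap('side','d4');a=snap('scene','s4')
cv2.imwrite('pics/g.png',cv2.cvtColor(np.hstack([cv2.resize(a[40:240,180:330],(360,480)),cv2.resize(b[20:240,290:450],(349,480))]),cv2.COLOR_RGB2BGR))
E
```

```text
46.45 [ 0.50298528 -0.2695545   0.31406894] [-5.82581107  2.34456155 19.73069594]
```

View pics/g.png

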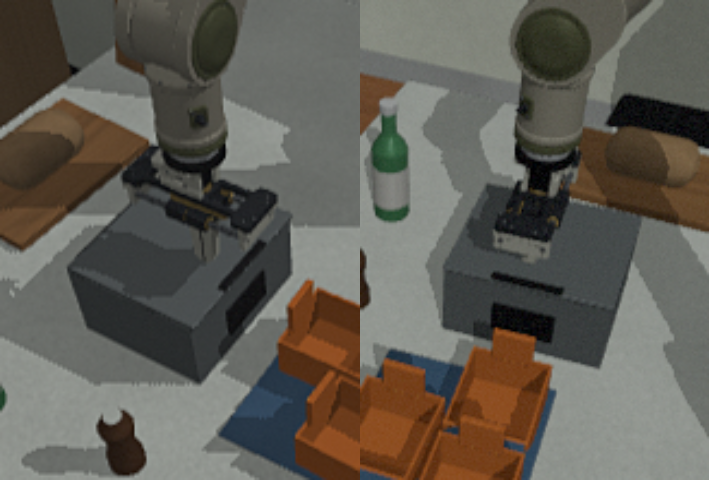

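The lid lies flat in both views, and the tip at z = 0.128 with 19.7 N says it is seated. Next I go up and over to the turner.

play_rows([
  [0,0,0.8,0,0,0],
  [0,0,1,0,0,0],
  [0,0,1,0,0,0],
  [0,0,1,0,0,0],
  [0,0.7,0.6,0,0,0],
  [0,1,0,0,0,0],
  [0,1,0,0,0,0],
  [0,1,0,0,0,0],
  [0,1,0,0,0,0],
  [0,1,0,0,0,-0.5],
  [0,1,0,0,0,-0.5],
  [0,1,0,0,0,-0.5],
], fingers=0.2)

```text
clock: 47.75
ee_pos: [0.5023, -0.0752, 0.422]
ee_rot: [[-0.997, 0.072, 0.011], [0.072, 0.997, -0.009], [-0.012, -0.008, -1.0]]
ft_force: [1.1, -0.1, 0.8]
finger_gap: 0.597
grip_force: 0.0
```

play_rows([
  [0,1,0,0,0,-0.5],
  [0,1,0,0,0,-0.5],
  [0,1,0,0,0,-1],
  [0,1,0,0,0,-1],
  [0,1,0,0,0,-1],
  [0,1,0,0,0,-1],
  [0,1,0,0,0,-1],
  [0,1,0,0,0,-1],
  [-0.1,1,0,0,0,-1],
  [-0.1,1,0,0,0,-1],
  [-0.1,1,0,0,0,-1],
  [-0.1,1,0,0,0,-0.4],
])

```text
clock: 48.95
ee_pos: [0.4917, 0.2246, 0.422]
ee_rot: [[-0.397, 0.918, -0.003], [0.918, 0.397, -0.014], [-0.011, -0.008, -1.0]]
ft_force: [-0.1, 0.4, 0.0]
finger_gap: 0.6
grip_force: 0.0
```

play_rows([
  [-0.3,1,0,0,0,0],
  [-0.3,1,0,0,0,0],
  [-0.3,1,0,0,0,0],
  [-0.3,1,0,0,0,0],
  [-0.3,1,-0.5,0,0,0],
  [-0.3,1,-0.5,0,0,0],
  [-0.3,0.6,-0.5,0,0,0],
  [-0.2,0,0,0,0,0],
  [0,0,0,0,0,0],
])

```text
clock: 49.85
ee_pos: [0.434, 0.3879, 0.3846]
ee_rot: [[-0.401, 0.916, -0.004], [0.916, 0.401, -0.015], [-0.012, -0.009, -1.0]]
ft_force: [0.1, 0.7, -0.1]
finger_gap: 0.598
grip_force: 0.0
```

```bash
python3 - <<'E'
from h import *
np.set_printoptions(precision=4,suppress=True)
o=r.get_obs(); print(o['clock'],o['ee_pos'],o['ee_rot'],o['joint_pos'])
c=r.camera_info('wrist'); print(c['origin']); w=snap('wrist','w5');b=snap('side','d5');a=snap('scene','s5')
im=np.zeros((600,800,3),np.uint8); im[:400,:640]=w; im[400:,:200]=cv2.resize(a[90:190,180:280],(200,200)); im[400:,200:520]=cv2.resize(b[250:400,170:410],(320,200)); im[400:,520:]=cv2.resize(a[220:345,360:535],(280,200))
cv2.imwrite('pics/i.png',cv2.cvtColor(im,cv2.COLOR_RGB2BGR))
E
```

```text
49.85 [0.434  0.3879 0.3846] [[-0.4012  0.916  -0.0039]
 [ 0.9159  0.4011 -0.0149]
 [-0.0121 -0.0095 -0.9999]] [-0.5752  0.4758 -0.3606  1.9332  0.239   0.7878 -0.6584]
[0.407  0.4503 0.3633]
```

View pics/i.png

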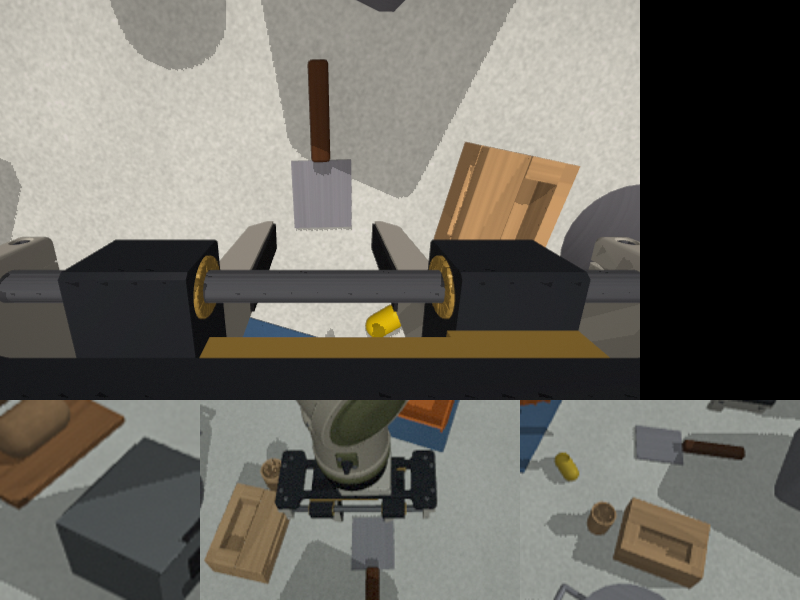

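The wrist view shows the turner handle running from (318,60) to (320,162) and the blade's edge at (294,230)-(352,229). The dock is at (510,190), and the lid still looks shut. I need a dock crop to locate the slot.

```bash
python3 - <<'E'
from h import *
np.set_printoptions(precision=4,suppress=True)
w=cv2.imread('pics/w5.png');a=cv2.imread('pics/s5.png');b=cv2.imread('pics/d5.png')
R=lambda i:cv2.resize(i,None,fx=5,fy=5,interpolation=cv2.INTER_CUBIC)
im=np.zeros((600,800,3),np.uint8)
im[:,:400]=cv2.resize(w[135:245,430:585],(400,284),interpolation=cv2.INTER_CUBIC).shape[0] and 0
x=R(w[135:245,430:510]); im[:550,:400]=x
y=R(b[310:390,175:245]); im[:400,400:750]=y
cv2.imwrite('pics/j.png',im)
c=r.camera_info('wrist')
print('junction',onz(c,320,162,.02),'end',onz(c,318,60,.02),'tip',onz(c,294,230,.004),onz(c,352,229,.004),'bl',onz(c,292,161,.004),onz(c,351,159,.004))
E
```

```text
junction [0.4257 0.3954 0.02  ] end [0.3811 0.4936 0.02  ] tip [0.4306 0.2998 0.004 ] [0.4975 0.3305 0.004 ] bl [0.3953 0.3806 0.004 ] [0.4589 0.4109 0.004 ]
```

View pics/j.png

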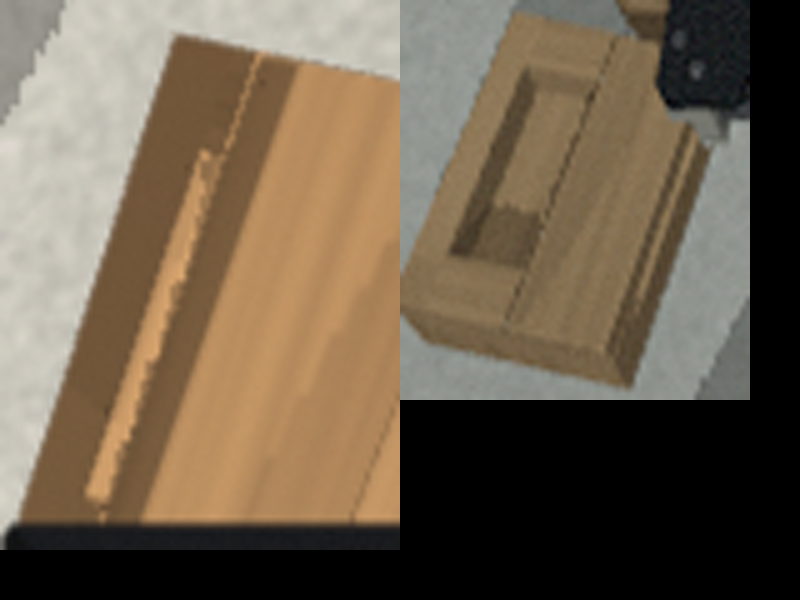

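```bash
python3 - <<'E'
from h import *
np.set_printoptions(precision=4,suppress=True)
c=r.camera_info('wrist');D=r.camera_info('side');S=r.camera_info('scene')
W=lambda x,y:(430+x/5,135+y/5)
B=lambda x,y:(175+(x-400)/5,310+y/5)
print('topcorner',tri(c,W(297,63),D,B(610,350)),onz(c,*W(297,63),.058),'bottom',tri(c,W(176,36),D,B(633,387)),onz(c,*W(176,36),0))
p,q=onz(c,*W(201,150),.03),onz(c,*W(87,498),.03); print('slot',p,q,np.linalg.norm(p-q),(p+q)/2)
d=p-q; print('heading',np.degrees(np.arctan2(-d[0],d[1])))
for a,b,z in(((297,63),(143,520),.058),((176,36),(18,520),0)):
    d=onz(c,*W(*a),z)-onz(c,*W(*b),z); print(np.degrees(np.arctan2(-d[0],d[1])))
# full dock top corners in wrist
print(onz(c,580,166,.058), onz(c,467,142,0))
E2=lambda x,y:(370+x/2.857,225+y/2.857)
print(tri(c,(580,166),S,E2(270,303)))
print('turner z: handle junction',tri(c,(320,162),S,E2(265,65)),'tipcorner',tri(c,(352,229),S,E2(175,93)))
E
```

```text
topcorner (array([0.5666, 0.4826, 0.0665]), np.float64(0.004759142382468704)) [0.5734 0.4822 0.058 ] bottom (array([0.5686, 0.4828, 0.009 ]), np.float64(0.004787613729380068)) [0.575  0.4825 0.    ]
slot [0.5791 0.4603 0.03  ] [0.597  0.3776 0.03  ] 0.08456126347272243 [0.5881 0.4189 0.03  ]
heading 12.244506174239087
12.362867510482495
11.720444107201974
[0.6671 0.5027 0.058 ] [0.5768 0.4836 0.    ]
(array([0.6704, 0.4941, 0.0527]), np.float64(0.01880440961969586))
turner z: handle junction (array([0.4257, 0.3961, 0.0217]), np.float64(0.0008538747248781453)) tipcorner (array([0.4976, 0.3311, 0.0042]), np.float64(0.0012553209660901969))
```

play_rows([
  [-0.35,0.6,-0.5,0.14,-0.04,0.2],
  [-0.4,0.62,-1,0,0,0],
  [0,0,-1,0,0,0],
  [0,0,-1,0,0,0],
  [0,0,-1,0,0,0],
  [0,0,-1,0,0,0],
  [0,0,0,0,0,0],
])

```text
clock: 50.7
ee_pos: [0.4168, 0.4171, 0.2451]
ee_rot: [[-0.418, 0.909, -0.001], [0.909, 0.418, -0.002], [-0.002, -0.002, -1.0]]
ft_force: [-0.5, -0.0, -0.2]
finger_gap: 0.599
grip_force: 0.0
```

```bash
python3 - <<'E'
from h import *
np.set_printoptions(precision=4,suppress=True)
o=r.get_obs(); print(o['clock'],o['ee_pos'],o['ee_rot'])
c=r.camera_info('wrist'); w=snap('wrist','w6')
hsv=cv2.cvtColor(w,cv2.COLOR_RGB2HSV); print([proj(c,p) for p in([.4257,.3957,.02],[.3811,.4936,.02],[.464,.315,.004])])
cv2.imwrite('pics/k.png',cv2.cvtColor(w,cv2.COLOR_RGB2BGR))
E
```

```text
50.7 [0.4168 0.4171 0.2451] [[-0.4176  0.9087 -0.0008]
 [ 0.9087  0.4175 -0.0024]
 [-0.0019 -0.0018 -1.    ]]
[array([322.0215, 243.9812]), array([322.3038,  87.8666]), array([323.5926, 333.3965])]
```

View pics/k.png

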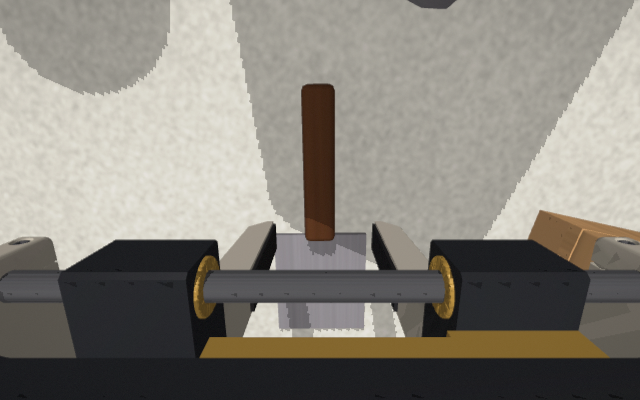

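The handle runs from (318,86) to (320,238), as predicted and centred between the fingers. Lower and grip.

play_rows([
  [-0.05,0.05,-0.8,0,0,0],
  [0,0,-0.8,0,0,0],
  [0,0,-0.55,0,0,0],
  [0,0,0,0,0,0],
])

```text
clock: 51.15
ee_pos: [0.4154, 0.4194, 0.1931]
ee_rot: [[-0.418, 0.908, 0.001], [0.908, 0.418, -0.0], [-0.0, 0.001, -1.0]]
ft_force: [-1.0, -0.5, -0.2]
finger_gap: 0.6
grip_force: 0.0
```

play_rows([
  [0,0,0,0,0,0],
  [0,0,0,0,0,0],
  [0,0,0,0,0,0],
  [0,0,0,0,0,0],
  [0,0,0,0,0,0],
  [0,0,0,0,0,0],
], fingers=-1, squeeze=50)

```text
clock: 51.75
ee_pos: [0.4151, 0.4197, 0.1938]
ee_rot: [[-0.419, 0.908, 0.001], [0.908, 0.419, 0.001], [0.0, 0.002, -1.0]]
ft_force: [-1.0, -1.0, 5.9]
finger_gap: 0.234
grip_force: 50.0
```

play_rows([
  [0,0,0.5,0,0,0],
  [0,0,1,0,0,0],
  [0,0,1,0,0,0],
  [0,0,0,0,0,0.9],
  [0,0,0,0,0,1],
  [0,0,0,0,0,1],
  [0,0,0,0,0,1],
  [0,0,0,0,0,1],
  [0,0,0,0,0,1],
  [0,0,0,0,0,1],
  [0,0,0,0,0,1],
  [0,0,0,0,0,1],
])

```text
clock: 52.95
ee_pos: [0.4155, 0.4195, 0.2566]
ee_rot: [[-0.98, 0.201, 0.001], [0.201, 0.98, 0.002], [-0.001, 0.002, -1.0]]
ft_force: [0.6, -0.4, -1.4]
finger_gap: 0.226
grip_force: 49.9
```

play_rows([
  [0.3,-0.2,0,0,0,1],
  [0.3,-0.2,0,0,0,1],
  [0.3,-0.2,0,0,0,1],
  [0.3,-0.2,0,0,0,1],
  [0.3,-0.2,-0.5,0,0,0],
  [0.3,-0.15,-0.5,0,0,0],
  [0,0,-0.2,0,0,0],
  [0,0,0,0,0,0],
  [0,0,0,0,0,0],
])

```text
clock: 53.85
ee_pos: [0.4596, 0.3915, 0.2258]
ee_rot: [[-0.977, -0.211, -0.001], [-0.211, 0.977, 0.002], [0.001, 0.002, -1.0]]
ft_force: [0.0, -0.8, -1.0]
finger_gap: 0.23
grip_force: 49.9
```

```bash
python3 - <<'E'
from h import *
np.set_printoptions(precision=4,suppress=True)
o=r.get_obs(); print(o['clock'],o['ee_pos'],o['ee_rot'],o['joint_pos'])
c=r.camera_info('wrist'); w=snap('wrist','w7');a=snap('scene','s7');b=snap('side','d7')
im=np.zeros((600,800,3),np.uint8); im[:300,:800]=cv2.resize(w[60:300,:],(800,300)); im[300:,:400]=cv2.resize(a[225:345,380:540],(400,300),interpolation=2); im[300:,400:]=cv2.resize(b[270:400,170:343],(400,300),interpolation=2)
cv2.imwrite('pics/l.png',cv2.cvtColor(im,cv2.COLOR_RGB2BGR))
E
```

```text
53.85 [0.4596 0.3915 0.2258] [[-0.9775 -0.211  -0.001 ]
 [-0.211   0.9775  0.0015]
 [ 0.0007  0.0017 -1.    ]] [-0.394   0.7733 -0.6228  1.9836  0.7591  0.6307  0.2611]
```

View pics/l.png

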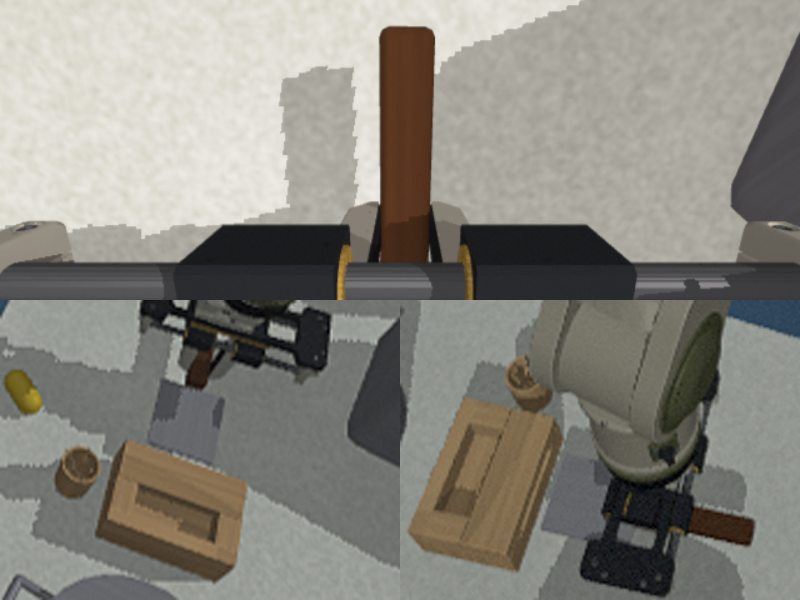

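The scene crop shows the blade in front of the dock with its leading edge at (150,443)-(215,464). The side crop shows the same edge at (568,456)-(543,530). Triangulating the edge gives its height.

```bash
python3 - <<'E'
from h import *
np.set_printoptions(precision=4,suppress=True)
D=r.camera_info('side');S=r.camera_info('scene')
a=lambda x,y:(380+x/2.5,225+(y-300)/2.5)
b=lambda x,y:(170+(x-400)*173/400,270+(y-300)*130/300)
p=tri(S,a(150,443),D,b(568,456));q=tri(S,a(215,464),D,b(543,530)); print(p,q,(p[0]+q[0])/2)
h=np.array([.977,.2113,0]);e=np.array([.4596,.3915,.033])+h*.111; n=np.array([-.2113,.977,0])
print('expected',e,e-n*.036,e+n*.036)
for t in(e-n*.036,e+n*.036): print(proj(S,t)-a(150,443),proj(S,t)-a(215,464),proj(D,t)-b(568,456),proj(D,t)-b(543,530))
E
```

```text
(array([0.5725, 0.3813, 0.0342]), np.float64(0.0028900756602437726)) (array([0.5572, 0.4503, 0.0367]), np.float64(0.0018813000478529694)) [0.5648 0.4158 0.0354]
expected [0.568 0.415 0.033] [0.5757 0.3798 0.033 ] [0.5604 0.4501 0.033 ]
[-1.4476  0.3592] [-27.4476  -8.0408] [-1.2667 -0.4888] [  9.5458 -32.5555]
[24.8236  9.5608] [-1.1764  1.1608] [-12.1248  32.247 ] [-1.3123  0.1804]
```

play_rows([
  [0.39,0.085,0,0,0,0],
  [0.39,0.085,0,0,0,0],
  [0.39,0.085,0,0,0,0],
  [0.39,0.085,0,0,0,0],
  [0,0,0,0,0,0],
])

```text
clock: 54.5
ee_pos: [0.5011, 0.3993, 0.2257]
ee_rot: [[-0.978, -0.208, 0.0], [-0.208, 0.978, 0.002], [-0.001, 0.002, -1.0]]
ft_force: [0.2, 0.3, -0.9]
finger_gap: 0.231
grip_force: 49.9
```

play_rows([
  [0.39,0.085,0,0,0,0],
  [0.39,0.085,0,0,0,0],
  [0.39,0.085,0,0,0,0],
  [0.39,0.085,0,0,0,0],
  [0.39,0.085,0,0,0,0],
  [0,0,0,0,0,0],
])

```text
clock: 55.1
ee_pos: [0.5496, 0.41, 0.2257]
ee_rot: [[-0.978, -0.209, 0.0], [-0.209, 0.978, 0.002], [-0.001, 0.002, -1.0]]
ft_force: [0.4, -0.5, -1.4]
finger_gap: 0.23
grip_force: 49.9
```

play_rows([
  [0.15,0.03,0,0,0,0],
  [0.1,0.02,0,0,0,0],
  [0,0,0,0,0,0],
])

```text
clock: 55.4
ee_pos: [0.5539, 0.4112, 0.2258]
ee_rot: [[-0.978, -0.211, -0.001], [-0.211, 0.978, 0.001], [0.001, 0.001, -1.0]]
ft_force: [-1.5, -0.2, -0.0]
finger_gap: 0.234
grip_force: 49.9
```

play_rows([
  [0.1,0.02,0,0,0,0],
  [0.08,0.015,0,0,0,0],
  [0,0,0,0,0,0],
])

```text
clock: 55.7
ee_pos: [0.5554, 0.4115, 0.2249]
ee_rot: [[-0.977, -0.213, -0.007], [-0.213, 0.977, -0.003], [0.008, -0.001, -1.0]]
ft_force: [-13.2, -5.2, 1.8]
finger_gap: 0.231
grip_force: 49.9
```

play_rows([
  [-0.1,-0.02,0,0,0,0],
  [0,0,-0.08,0,0,0],
  [0,0,0,0,0,0],
])

```text
clock: 56.0
ee_pos: [0.5544, 0.4114, 0.2236]
ee_rot: [[-0.977, -0.212, -0.003], [-0.212, 0.977, -0.001], [0.004, -0.0, -1.0]]
ft_force: [-7.6, -2.9, 2.0]
finger_gap: 0.23
grip_force: 49.9
```

play_rows([
  [0,0,0,0,0,0],
  [0,0,0,0,0,0],
  [0,0,0,0,0,0],
  [0,0,0,0,0,0],
  [0,0,0,0,0,0],
  [0,0,0.5,0,0,0],
  [0,0,0.8,0,0,0],
  [0,0,1,0,0,0],
  [0,0,1,0,0,0],
  [-0.5,0,1,0,0,0],
  [-1,0,1,0,0,0],
  [-1,0,0,0,0,0],
], fingers=0)

```text
clock: 57.2
ee_pos: [0.4933, 0.4126, 0.3616]
ee_rot: [[-0.978, -0.21, 0.004], [-0.21, 0.978, 0.006], [-0.005, 0.005, -1.0]]
ft_force: [0.4, 0.6, -0.9]
finger_gap: 0.501
grip_force: 0.0
```

play_rows([
  [0,-1,0.5,0,0,0],
  [0,-1,0.5,0,0,0],
  [0,-1,0.5,0,0,0],
  [0,-1,0.5,0,0,0],
  [0,-1,0,0,0,0],
  [0,-1,0,0,0,0],
  [0,-1,0,0,0,0],
  [0,-1,0,0,0,0],
  [0,0,0,0,0,0],
])

```text
clock: 58.1
ee_pos: [0.4938, 0.2087, 0.4076]
ee_rot: [[-0.978, -0.207, 0.001], [-0.207, 0.978, -0.001], [-0.001, -0.001, -1.0]]
ft_force: [-0.0, -0.2, 0.4]
finger_gap: 0.502
grip_force: 0.0
```

```bash
python3 - <<'E'
from h import *
np.set_printoptions(precision=4,suppress=True)
o=r.get_obs(); print(o['clock'],o['ee_pos'],o['ft_force'])
a=snap('scene','s8');b=snap('side','d8')
im=np.hstack([cv2.resize(a[50:350,185:535],(466,400),interpolation=2),cv2.resize(b[40:400,170:450],(311,400),interpolation=2)])
x=np.zeros((200,777,3),np.uint8);x[:,:300]=cv2.resize(b[310:390,175:295],(300,200),interpolation=2);x[:,300:600]=cv2.resize(a[245:345,390:540],(300,200),interpolation=2)
cv2.imwrite('pics/m.png',cv2.cvtColor(np.vstack([im,x]),cv2.COLOR_RGB2BGR))
E
```

```text
58.1 [0.4938 0.2087 0.4076] [-0.0188 -0.1741  0.4297]
```

View pics/m.png

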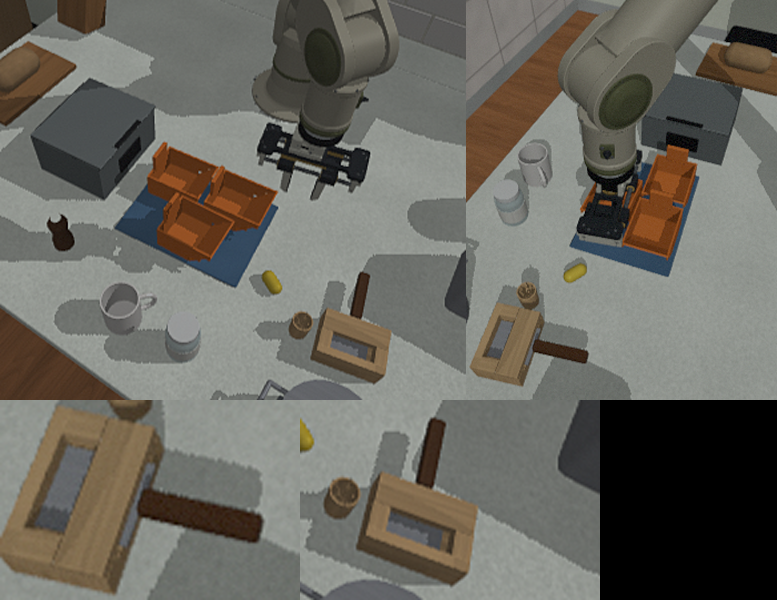

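The last picture shows the lid flat, the tubs upright and empty on the platter, and the blade filling the dock's window. The toothpicks are untouched and the gripper is clear of everything.

```bash
python3 -c "
from rig import r
print(r.job_done())"
```

```text
the job is handed in; nothing more can be done
None
```

I handed the job in at about 58 s; no verdict came back. By the camera views and force readings, the scraps from all three tubs are in the caddy with its lid snapped shut, the tubs stand empty on the platter, the turner is fully in the dock slot, and the toothpick holder is where it was.

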